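# Turn over the drying plank and start the dryer

## Task

Work at the drying plank that the dryer stands behind: take the dry beakers off its stands and stand them upright in the tray, then set every fresh bowl upright and centred on a stand of that same plank, one to a stand; the other plank's beakers stay untouched where they are. Also stand every test tile fully down in a slot of the wooden rack, centred along the slot so that it does not hang out. When all that is done, and not before, push the dryer's switch lever over to on, and leave the tools and other things on the table where they are.

Things in the scene. Friction and masses are not known exactly. Their poses are not given: they have to be found in the camera images.
- plank_left: left drying plank (y > 0), fixed: a board 60 x 220 x 12 mm with three narrow round stands (pillar 18 mm thick, head 36 mm across, head's top 50 mm above the table) in a row along the plank's y at -85, 0 and +85 mm; origin under its centre on the table
- plank_right: right drying plank (y < 0), fixed: a board 60 x 220 x 12 mm with three narrow round stands (pillar 18 mm thick, head 36 mm across, head's top 50 mm above the table) in a row along the plank's y at -85, 0 and +85 mm; origin under its centre on the table
- beaker1: dry clay beaker, straight-sided, 44 mm outside diameter, 70 mm tall, open top, 4 mm wall; starts (if present) on the left plank's stand at y = 0 mm; origin at the centre of its underside, z up its axis
- beaker2: dry clay beaker, straight-sided, 44 mm outside diameter, 70 mm tall, open top, 4 mm wall; starts (if present) on the left plank's stand at y = 85 mm; origin at the centre of its underside, z up its axis
- beaker3: dry clay beaker, straight-sided, 44 mm outside diameter, 70 mm tall, open top, 4 mm wall; starts (if present) on the right plank's stand at y = -85 mm; origin at the centre of its underside, z up its axis
- beaker4: dry clay beaker, straight-sided, 44 mm outside diameter, 70 mm tall, open top, 4 mm wall; starts (if present) on the right plank's stand at y = 85 mm; origin at the centre of its underside, z up its axis
- bowl1: fresh small clay bowl, 40 mm tall, wall 4 mm, foot 34 mm across flaring at 7 to 19 mm height to 60 mm outside diameter and straight from there to the rim; may be absent; origin at the centre of its foot's underside, z up
- bowl2: fresh small clay bowl, 40 mm tall, wall 4 mm, foot 34 mm across flaring at 7 to 19 mm height to 60 mm outside diameter and straight from there to the rim; may be absent; origin at the centre of its foot's underside, z up
- bowl3: fresh small clay bowl, 40 mm tall, wall 4 mm, foot 34 mm across flaring at 7 to 19 mm height to 60 mm outside diameter and straight from there to the rim; may be absent; origin at the centre of its foot's underside, z up
- tile1: clay test tile standing upright on the table: 50 mm wide (its x), 14 mm thick (its y), 65 mm tall; may be absent; origin at the centre of its lower face
- tile2: clay test tile standing upright on the table: 50 mm wide (its x), 14 mm thick (its y), 65 mm tall; may be absent; origin at the centre of its lower face
- tile3: clay test tile standing upright on the table: 50 mm wide (its x), 14 mm thick (its y), 65 mm tall; may be absent; origin at the centre of its lower face
- rack: loose slotted wooden tile rack, 80 mm (its x) x 122 mm (its y), 30 mm high, 0.7 kg: three slots run along its x right through, at y = -42, 0, +42 mm; each slot 19 mm wide, its floor 10 mm above the rack's underside; origin under its centre
- tray: ware tray, fixed, open-topped, 96 mm (its x) x 200 mm (its y), 25 mm high, wall 6 mm, floor 6 mm thick; origin under its centre
- dryer: grey box-shaped fan dryer, 120 mm deep, 200 mm wide, 150 mm tall, fixed, with a round grille facing the robot; it stands behind the left plank (y > 0) or behind the right plank (y < 0); origin on the table under the middle of its front face
- switch (a joint): the dryer's toggle lever on a small block: 0 = fully off (leans to the block's -x), 1.0 rad = fully on (leans to the block's +x); stays where it is left
- switch_base: the switch block, fixed, on the table behind the rack; its +x is the direction in which the lever swings on; origin under its centre
- switch_tip (a point): the ball at the end of the switch lever, about 70 mm from the lever's pivot
- glaze_jar: bystander, to be left alone: squat round jar, 40 mm across and 55 tall; origin under its centre
- trim_tool: bystander, to be left alone: flat-bladed tool lying down, 120 mm long; origin under its centre
- brush: bystander, to be left alone: brush lying down, 140 mm long; origin under its centre
- cutter: bystander, to be left alone: steel cutter ring lying flat, 36 mm across, 12 mm high; origin under its centre
- spray: bystander, to be left alone: tall round bottle, 66 mm across, 190 mm tall; origin under its centre
Things that resemble listed ones, but are neither listed nor needed, are in the scene too. Several things look just like the tray: the one meant starts farthest to the robot's right.

How it is judged:
On the way, in this order (a step that is already met when the one before it is completed fails the run):
1. beakers of the dryer's plank in the tray, bowls on its stands and tiles in the rack, with the switch still off (((world y of dryer above 0 m and (x of beaker1 in the frame of tray between -0.042 and 0.042 m and y of beaker1 in the frame of tray between -0.094 and 0.094 m and z of beaker1 in the frame of tray between 0 and 0.012 m and angle between beaker1's own z axis and vertical below 0.15 rad and linear speed of beaker1 below 0.03 m/s) and (x of beaker2 in the frame of tray between -0.042 and 0.042 m and y of beaker2 in the frame of tray between -0.094 and 0.094 m and z of beaker2 in the frame of tray between 0 and 0.012 m and angle between beaker2's own z axis and vertical below 0.15 rad and linear speed of beaker2 below 0.03 m/s) and (x of bowl1 in the frame of plank_left between -0.011 and 0.011 m and y of bowl1 in the frame of plank_left between -0.096 and 0.096 m and (y of bowl1 in the frame of plank_left below -0.074 m or y of bowl1 in the frame of plank_left above -0.011 m) and (y of bowl1 in the frame of plank_left below 0.011 m or y of bowl1 in the frame of plank_left above 0.074 m) and z of bowl1 in the frame of plank_left between 0.044 and 0.056 m and angle between bowl1's own z axis and vertical below 0.15 rad and linear speed of bowl1 below 0.03 m/s) and (x of bowl2 in the frame of plank_left between -0.011 and 0.011 m and y of bowl2 in the frame of plank_left between -0.096 and 0.096 m and (y of bowl2 in the frame of plank_left below -0.074 m or y of bowl2 in the frame of plank_left above -0.011 m) and (y of bowl2 in the frame of plank_left below 0.011 m or y of bowl2 in the frame of plank_left above 0.074 m) and z of bowl2 in the frame of plank_left between 0.044 and 0.056 m and angle between bowl2's own z axis and vertical below 0.15 rad and linear speed of bowl2 below 0.03 m/s) and (x of bowl3 in the frame of plank_left between -0.011 and 0.011 m and y of bowl3 in the frame of plank_left between -0.096 and 0.096 m and (y of bowl3 in the frame of plank_left below -0.074 m or y of bowl3 in the frame of plank_left above -0.011 m) and (y of bowl3 in the frame of plank_left below 0.011 m or y of bowl3 in the frame of plank_left above 0.074 m) and z of bowl3 in the frame of plank_left between 0.044 and 0.056 m and angle between bowl3's own z axis and vertical below 0.15 rad and linear speed of bowl3 below 0.03 m/s) and distance of each of beaker3, beaker4 from where it was at the start of the episode below 0.015 m) or (world y of dryer below 0 m and (x of beaker3 in the frame of tray between -0.042 and 0.042 m and y of beaker3 in the frame of tray between -0.094 and 0.094 m and z of beaker3 in the frame of tray between 0 and 0.012 m and angle between beaker3's own z axis and vertical below 0.15 rad and linear speed of beaker3 below 0.03 m/s) and (x of beaker4 in the frame of tray between -0.042 and 0.042 m and y of beaker4 in the frame of tray between -0.094 and 0.094 m and z of beaker4 in the frame of tray between 0 and 0.012 m and angle between beaker4's own z axis and vertical below 0.15 rad and linear speed of beaker4 below 0.03 m/s) and (x of bowl1 in the frame of plank_right between -0.011 and 0.011 m and y of bowl1 in the frame of plank_right between -0.096 and 0.096 m and (y of bowl1 in the frame of plank_right below -0.074 m or y of bowl1 in the frame of plank_right above -0.011 m) and (y of bowl1 in the frame of plank_right below 0.011 m or y of bowl1 in the frame of plank_right above 0.074 m) and z of bowl1 in the frame of plank_right between 0.044 and 0.056 m and angle between bowl1's own z axis and vertical below 0.15 rad and linear speed of bowl1 below 0.03 m/s) and (x of bowl2 in the frame of plank_right between -0.011 and 0.011 m and y of bowl2 in the frame of plank_right between -0.096 and 0.096 m and (y of bowl2 in the frame of plank_right below -0.074 m or y of bowl2 in the frame of plank_right above -0.011 m) and (y of bowl2 in the frame of plank_right below 0.011 m or y of bowl2 in the frame of plank_right above 0.074 m) and z of bowl2 in the frame of plank_right between 0.044 and 0.056 m and angle between bowl2's own z axis and vertical below 0.15 rad and linear speed of bowl2 below 0.03 m/s) and (x of bowl3 in the frame of plank_right between -0.011 and 0.011 m and y of bowl3 in the frame of plank_right between -0.096 and 0.096 m and (y of bowl3 in the frame of plank_right below -0.074 m or y of bowl3 in the frame of plank_right above -0.011 m) and (y of bowl3 in the frame of plank_right below 0.011 m or y of bowl3 in the frame of plank_right above 0.074 m) and z of bowl3 in the frame of plank_right between 0.044 and 0.056 m and angle between bowl3's own z axis and vertical below 0.15 rad and linear speed of bowl3 below 0.03 m/s) and distance of each of beaker1, beaker2 from where it was at the start of the episode below 0.015 m)) and x of tile1 in the frame of rack between -0.02 and 0.02 m and y of tile1 in the frame of rack between -0.055 and 0.055 m and z of tile1 in the frame of rack between 0.005 and 0.015 m and angle between each of tile1, tile2, tile3's own z axis and vertical below 0.26 rad and linear speed of each of tile1, tile2, tile3 below 0.03 m/s and x of tile2 in the frame of rack between -0.02 and 0.02 m and y of tile2 in the frame of rack between -0.055 and 0.055 m and z of tile2 in the frame of rack between 0.005 and 0.015 m and x of tile3 in the frame of rack between -0.02 and 0.02 m and y of tile3 in the frame of rack between -0.055 and 0.055 m and z of tile3 in the frame of rack between 0.005 and 0.015 m and angle between rack's own z axis and vertical below 0.1 rad and value of joint switch below 0.4 rad), for 0.2 s.
2. the switch lever is pushed over to on (value of joint switch above 0.8 rad), for 0.2 s.
At the end, for the whole second after the job is handed in: Dryer-side beakers upright in the tray; bowls upright on that plank's stands, within 11 mm of centre along and across; other beakers within 15 mm of their start; tiles in rack slots, within 5 mm of the floor and 20 mm of the middle, leaning under 0.26 rad; lever beyond 0.8 rad; all at rest (((world y of dryer above 0 m and (x of beaker1 in the frame of tray between -0.042 and 0.042 m and y of beaker1 in the frame of tray between -0.094 and 0.094 m and z of beaker1 in the frame of tray between 0 and 0.012 m and angle between beaker1's own z axis and vertical below 0.15 rad and linear speed of beaker1 below 0.03 m/s) and (x of beaker2 in the frame of tray between -0.042 and 0.042 m and y of beaker2 in the frame of tray between -0.094 and 0.094 m and z of beaker2 in the frame of tray between 0 and 0.012 m and angle between beaker2's own z axis and vertical below 0.15 rad and linear speed of beaker2 below 0.03 m/s) and (x of bowl1 in the frame of plank_left between -0.011 and 0.011 m and y of bowl1 in the frame of plank_left between -0.096 and 0.096 m and (y of bowl1 in the frame of plank_left below -0.074 m or y of bowl1 in the frame of plank_left above -0.011 m) and (y of bowl1 in the frame of plank_left below 0.011 m or y of bowl1 in the frame of plank_left above 0.074 m) and z of bowl1 in the frame of plank_left between 0.044 and 0.056 m and angle between bowl1's own z axis and vertical below 0.15 rad and linear speed of bowl1 below 0.03 m/s) and (x of bowl2 in the frame of plank_left between -0.011 and 0.011 m and y of bowl2 in the frame of plank_left between -0.096 and 0.096 m and (y of bowl2 in the frame of plank_left below -0.074 m or y of bowl2 in the frame of plank_left above -0.011 m) and (y of bowl2 in the frame of plank_left below 0.011 m or y of bowl2 in the frame of plank_left above 0.074 m) and z of bowl2 in the frame of plank_left between 0.044 and 0.056 m and angle between bowl2's own z axis and vertical below 0.15 rad and linear speed of bowl2 below 0.03 m/s) and (x of bowl3 in the frame of plank_left between -0.011 and 0.011 m and y of bowl3 in the frame of plank_left between -0.096 and 0.096 m and (y of bowl3 in the frame of plank_left below -0.074 m or y of bowl3 in the frame of plank_left above -0.011 m) and (y of bowl3 in the frame of plank_left below 0.011 m or y of bowl3 in the frame of plank_left above 0.074 m) and z of bowl3 in the frame of plank_left between 0.044 and 0.056 m and angle between bowl3's own z axis and vertical below 0.15 rad and linear speed of bowl3 below 0.03 m/s) and distance of each of beaker3, beaker4 from where it was at the start of the episode below 0.015 m) or (world y of dryer below 0 m and (x of beaker3 in the frame of tray between -0.042 and 0.042 m and y of beaker3 in the frame of tray between -0.094 and 0.094 m and z of beaker3 in the frame of tray between 0 and 0.012 m and angle between beaker3's own z axis and vertical below 0.15 rad and linear speed of beaker3 below 0.03 m/s) and (x of beaker4 in the frame of tray between -0.042 and 0.042 m and y of beaker4 in the frame of tray between -0.094 and 0.094 m and z of beaker4 in the frame of tray between 0 and 0.012 m and angle between beaker4's own z axis and vertical below 0.15 rad and linear speed of beaker4 below 0.03 m/s) and (x of bowl1 in the frame of plank_right between -0.011 and 0.011 m and y of bowl1 in the frame of plank_right between -0.096 and 0.096 m and (y of bowl1 in the frame of plank_right below -0.074 m or y of bowl1 in the frame of plank_right above -0.011 m) and (y of bowl1 in the frame of plank_right below 0.011 m or y of bowl1 in the frame of plank_right above 0.074 m) and z of bowl1 in the frame of plank_right between 0.044 and 0.056 m and angle between bowl1's own z axis and vertical below 0.15 rad and linear speed of bowl1 below 0.03 m/s) and (x of bowl2 in the frame of plank_right between -0.011 and 0.011 m and y of bowl2 in the frame of plank_right between -0.096 and 0.096 m and (y of bowl2 in the frame of plank_right below -0.074 m or y of bowl2 in the frame of plank_right above -0.011 m) and (y of bowl2 in the frame of plank_right below 0.011 m or y of bowl2 in the frame of plank_right above 0.074 m) and z of bowl2 in the frame of plank_right between 0.044 and 0.056 m and angle between bowl2's own z axis and vertical below 0.15 rad and linear speed of bowl2 below 0.03 m/s) and (x of bowl3 in the frame of plank_right between -0.011 and 0.011 m and y of bowl3 in the frame of plank_right between -0.096 and 0.096 m and (y of bowl3 in the frame of plank_right below -0.074 m or y of bowl3 in the frame of plank_right above -0.011 m) and (y of bowl3 in the frame of plank_right below 0.011 m or y of bowl3 in the frame of plank_right above 0.074 m) and z of bowl3 in the frame of plank_right between 0.044 and 0.056 m and angle between bowl3's own z axis and vertical below 0.15 rad and linear speed of bowl3 below 0.03 m/s) and distance of each of beaker1, beaker2 from where it was at the start of the episode below 0.015 m)) and x of tile1 in the frame of rack between -0.02 and 0.02 m and y of tile1 in the frame of rack between -0.055 and 0.055 m and z of tile1 in the frame of rack between 0.005 and 0.015 m and angle between each of tile1, tile2, tile3's own z axis and vertical below 0.26 rad and linear speed of each of tile1, tile2, tile3 below 0.03 m/s and x of tile2 in the frame of rack between -0.02 and 0.02 m and y of tile2 in the frame of rack between -0.055 and 0.055 m and z of tile2 in the frame of rack between 0.005 and 0.015 m and x of tile3 in the frame of rack between -0.02 and 0.02 m and y of tile3 in the frame of rack between -0.055 and 0.055 m and z of tile3 in the frame of rack between 0.005 and 0.015 m and angle between rack's own z axis and vertical below 0.1 rad and value of joint switch above 0.8 rad); the robot touches nothing.
It fails at once if a beaker of the plank without the dryer is displaced by more than 30 mm ((world y of dryer above 0 m and distance of any of beaker3, beaker4 from where it was at the start of the episode above 0.03 m) or (world y of dryer below 0 m and distance of any of beaker1, beaker2 from where it was at the start of the episode above 0.03 m)).
It fails at once if a bystander is displaced by more than 40 mm (distance of any of glaze_jar, trim_tool, brush, cutter, spray from where it was at the start of the episode above 0.04 m).
Of bowl1, bowl2, bowl3 only 2 to 3 are there at a start; the rules pass over those that are not, and their reading is None.
Of tile1, tile2, tile3 only 2 to 3 are there at a start; the rules pass over those that are not, and their reading is None.
Of beaker1, beaker2 only 1 to 2 are there at a start; the rules pass over those that are not, and their reading is None.
Of beaker3, beaker4 only 1 to 2 are there at a start; the rules pass over those that are not, and their reading is None.
At some moment in a run one of rack may be knocked a few centimetres aside while the robot is not near it.
It also fails if it takes over 210 s, if anything falls off the work surface, if the arm or the gripper's body presses on something with over 40 N, if the wrist force passes 120 N, or if a joint passes its speed limit or range.

## Robot

A 7-joint arm with a two-finger parallel gripper is mounted at the origin on the work surface. World frame = base frame: x ahead of the robot, y to its left, z up, the work surface at z = 0. Lengths are in m, angles in rad, forces in N, time in s.
With the tool pointing down it reaches from about 0.4 to 0.85 m from the base axis. Payload 10.4 kg.
Tool frame: the origin (TCP) lies between the finger pads; the fingertips stand 19 mm ahead of it and the grasp point (between the pads) is the TCP (manip.tips_ahead is the distance from the TCP to the fingertips, in m); z points along the fingers, y is the line along which they close (so a half turn about z gives the same grasp; the last joint's range is limited). The gripper opens to 85 mm and grips with 20 to 120 N. Pads are 22 mm wide; open, the fingers measure 114 mm over their backs; the gripper's body (76 mm by 85 mm) begins 54 mm behind the grasp point. The pads swing forward as they close: fully open they stand 13 mm farther back than shut.
Start: joints at [-1.335, 0.332, -0.065, 1.46, 0.022, 1.35, -0.088], TCP at [0.16, 0.604, 0.25] pointing down, gripper open.
Joint ranges: [-2.6, 2.6], [-0.5, 2.12], [-1.47, 1.34], [0.16, 2.42], [-1.27, 4.41], [0.06, 2.06], [-2.6, 2.6]. Speed limits (rad/s): [2.22, 2.22, 2.79, 2.79, 3.14, 3.14, 3.14].

## Interface

Orientations are given as a unit quaternion [x, y, z, w].
In Python, from workcell import manip, viewer gives the robot as it stands.
- The arm moves only by the tool arm_command, never from a script. Its argument "series" is text: rows parted by semicolons, each of 5 numbers parted by spaces: the closure, from 0 (fully open) to 1 (shut), then the shift along the tool's x, y, z normalised to -1 to 1, where 1 is 0.4 m, then the turn about the tool's z normalised to -1 to 1, where 1 is 180 degrees. In form: jaw tx ty tz spin; .... A call has exactly 10 rows; each row shifts and turns the commanded pose from where the row before left it, along the tool's axes as they then stand; what a row does not reach is not made up. A row lasts 1/8 s, in which the tool goes at most 62.5 mm and 10.7 degrees, less where a joint would pass 70% of its speed; a pose out of reach is approached as far as the arm can. A call with a number of a shift or a turn outside -1 to 1 is refused whole. A call with a gripper value outside its range is refused whole. The fingers move at their own pace and stop on an object; "newtons" is the grip in N (left out, the last holds). Time passes only in rows, so rows that do not move let the fingers close, or fill a call up. It gives the time, the measured TCP pose, the force, the opening and the grip force at its end, in the units of the state.
- manip.get_obs(): the state, without advancing time (a new reading comes with each control period).
- viewer.camera(name): name is "side" or "top" or "wrist"; returns a dict with "pixels" (480x640x3 uint8, red, green, blue), "intrinsics" (3x3 intrinsics, pixels), "extrinsics" (4x4, takes a point from world to camera coordinates). Camera axes: x right, y up, looking along -z (the intrinsics and any distortion apply to the point x, -y, -z); pixel columns grow to the right and rows downward; lengths in m; the calibration is good to about 2 mm. A picture is of the moment at which its call begins. There is no depth.
- manip.hand_in(): hands the job in; it is judged then, once.
The state is a dict: "clock": time; "joint_pos": joint angles; "joint_velocities": joint speeds; "tau": joint torques, N m; "position": TCP position; "ee_rot": TCP orientation; "ft_force": force on the tool from outside, world axes, zero at the start; "torque": the same for the moment, N m; "grip_width": opening from 0.0 (shut) to 1.0 (fully open); "grasp_force": force on a finger pad.
Only numpy, scipy, OpenCV 4.12 (cv2) and the standard library are available. Lean on these libraries where they do the work, as an engineer would, in place of code of your own. Each camera call takes 0.05 s, during which the arm holds its last target. There are 200 camera calls.

## Working session

There is one attempt and no reset: what is moved stays moved. The work goes in short steps, Python scripts to look and compute and a tool call to move; the robot and the scene stay as the last step left them, time stands still between calls to the robot, and variables do not carry over. Pictures are saved under pics/ and viewed, at most 14 in all, crops included, and the job is handed in when it is done.

Besides the shell and the picture viewer there is one more tool, called after "Request:" as name(argument=value, ...) on one line, values as JSON. arm_command: Moves the arm, as the interface text tells. Scaled input: -1 to 1 covers 0.4 m each way for a shift and 180 degrees each way for a turn. Its arguments: {"type":"object","properties":{"series":{"type":"string"},"newtons":{"type":"number"}},"required":["series"]}

```bash
ls; mkdir -p pics; cat > h.py <<'E'
import numpy as np, cv2
from workcell import manip, viewer
def shot(n,f=None):
    c=viewer.camera(n)
    if f: 
        cv2.imwrite('pics/'+f+'.png',c['pixels'][:,:,::-1]); np.savez('pics/'+f,**{k:c[k] for k in('pixels','intrinsics','extrinsics')})
    return c
def ray(c,u,v):
    K=c['intrinsics'];E=c['extrinsics']
    d=np.array([(u-K[0,2])/K[0,0],-(v-K[1,2])/K[1,1],-1.]);R=E[:3,:3]
    return -R.T@E[:3,3],R.T@d
def onz(c,u,v,z):
    o,d=ray(c,u,v);return o+d*(z-o[2])/d[2]
def two(c1,p1,c2,p2):
    o1,d1=ray(c1,*p1);o2,d2=ray(c2,*p2);A=np.c_[d1,-d2];s=np.linalg.lstsq(A,o2-o1,rcond=None)[0]
    a=o1+s[0]*d1;b=o2+s[1]*d2;return (a+b)/2,np.linalg.norm(a-b)
def proj(c,P):
    q=c['extrinsics'][:3,:3]@np.array(P)+c['extrinsics'][:3,3];K=c['intrinsics']
    return K[0,2]+K[0,0]*q[0]/-q[2],K[1,2]+K[1,1]*-q[1]/-q[2]
E
python3 - <<'E'
from h import *
np.set_printoptions(precision=3,suppress=True)
for n in('top','side','wrist'):
    c=shot(n,n+'0');print(n,c['intrinsics'].tolist(),c['extrinsics'].tolist(),c.keys())
print(manip.get_obs())
E
```

```text
pics
top [[437.67220985364366, 0.0, 319.41157403084793], [0.0, 437.67220985364366, 236.98054179685954], [0.0, 0.0, 1.0]] [[0.010360224506718595, -0.9997939187879974, -0.017458112804931147, 0.07312435600857652], [0.9804793620203457, 0.006728734106565877, 0.1965068568511015, -0.45295507535891005], [-0.196348889480808, -0.01915317445914514, 0.9803470148410669, -1.1309219483344968], [0.0, 0.0, 0.0, 1.0]] dict_keys(['pixels', 'intrinsics', 'extrinsics'])
side [[528.1002221884322, 0.0, 318.8839178760981], [0.0, 528.1002221884322, 243.056937681869], [0.0, 0.0, 1.0]] [[0.9926246066480449, -0.12119865605153182, -0.0026974150806176197, -0.42841559273736196], [0.0864044922167128, 0.6917006316951853, 0.7169968618043274, -0.13179391143085073], [-0.08503325232864306, -0.7119417966967414, 0.6970711757881181, -1.3227314063170763], [0.0, 0.0, 0.0, 1.0]] dict_keys(['pixels', 'intrinsics', 'extrinsics'])
wrist [[426.0087249890497, 0.0, 318.74765042287453], [0.0, 426.0087249890497, 241.35289074469077], [0.0, 0.0, 1.0]] [[0.25640839219390293, 0.966568440180202, -0.0004322732388779711, -0.6237930306376306], [-0.9218486395845311, 0.2444107482108223, -0.3007631490977233, 0.03878806425028965], [-0.2906025156613257, 0.07751668598851058, 0.9536987686291052, -0.3789455275831076], [0.0, 0.0, 0.0, 1.0]] dict_keys(['pixels', 'intrinsics', 'extrinsics'])
{'clock': 0.15, 'joint_pos': array([-1.335,  0.333, -0.065,  1.461,  0.022,  1.35 , -0.089]), 'joint_velocities': array([-0.001, -0.001, -0.001, -0.004, -0.   , -0.001, -0.001]), 'tau': array([  0.001, -62.583,   0.049, -39.185,   0.016,   0.008,   0.   ]), 'position': array([0.16 , 0.604, 0.25 ]), 'ee_rot': array([ 0.129,  0.992, -0.001, -0.   ]), 'ft_force': array([ 0.625,  0.381, -0.712]), 'torque': array([-0.012, -0.022, -0.013]), 'grasp_force': 0.0, 'grip_width': 1.0022178452115182}
```

View pics/top0.png

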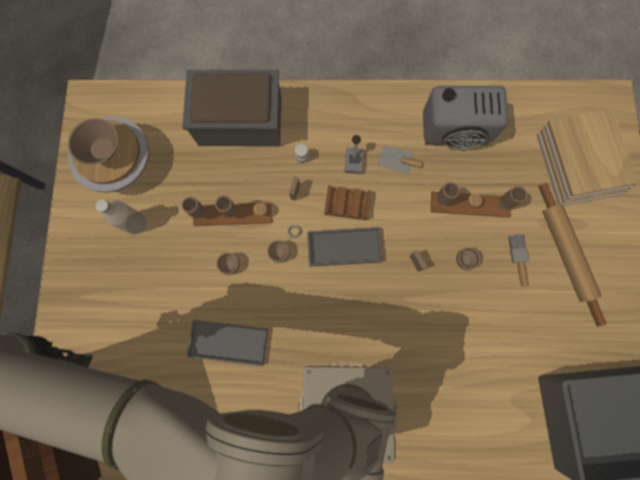

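View pics/side0.png

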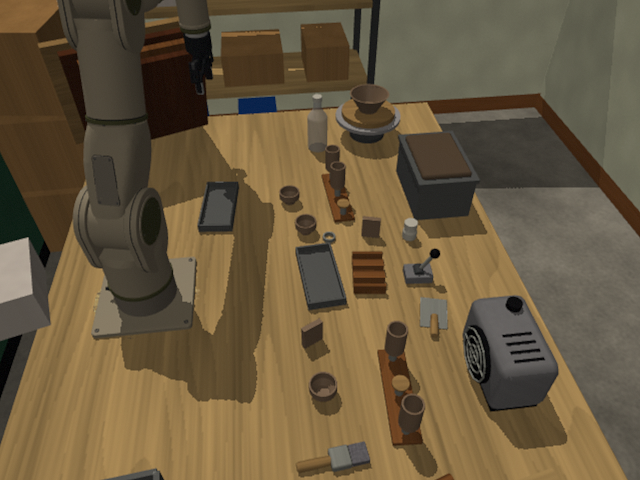

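The dryer stands at the right (top view ~465,118), so I work at the right plank, with beakers at about (450,192) and (517,197). There are three bowls at (230,262), (280,250) and (468,258), and two tiles at (295,187) and (420,260). The rack is at (348,203), the trays at (345,247) and (228,342), and the switch at (355,155).

```bash
python3 - <<'E'
from h import *
np.set_printoptions(precision=3,suppress=True)
c=np.load('pics/top0.npz')
for n,u,v,z in [('trayC',345,247,.025),('trayCtl',308,233,.025),('trayCtr',381,229,.025),('trayCbr',383,261,.025),('trayL',228,342,.025),('bigbox tl',540,375,.0),('bigbox tl2',562,378,.025),('rack',348,203,.03),('switchtip',356,140,.08),('swbase',355,160,.02),('bowl',230,262,.04),('bowl',280,250,.04),('bowl',468,258,.04),('tile',295,187,.06),('tile',422,260,.06),('b-85',517,192,.12),('b85',450,187,.12),('stand0',476,200,.05),('Lstand-85',260,207,.05),('spray',102,205,.19),('jar',302,149,.055),('dryer',465,145,.03),('brush',519,245,0.01),('trim',400,158,0.01),('cut',295,231,.01)]:
    print(n,onz(c,u,v,z))
w=np.load('pics/wrist0.npz');print(ray(w,319,241), manip.get_obs()['position'])
img=c['pixels'][:,:,::-1]
s=np.load('pics/side0.npz')['pixels'][:,:,::-1]
a=cv2.resize(img[130:280,170:540],None,fx=2.1,fy=2.0,interpolation=3)
cv2.imwrite('pics/crop.png',a)
E
```

```text
trayC [0.429 0.008 0.025]
trayCtl [0.467 0.109 0.025]
trayCtr [ 0.48  -0.091  0.025]
trayCbr [ 0.391 -0.095  0.025]
trayL [0.174 0.314 0.025]
bigbox tl [ 0.099 -0.501  0.   ]
bigbox tl2 [ 0.094 -0.544  0.025]
rack [ 0.552 -0.001  0.03 ]
switchtip [ 0.716 -0.021  0.08 ]
swbase [ 0.681 -0.021  0.02 ]
bowl [0.383 0.316 0.04 ]
bowl [0.417 0.183 0.04 ]
bowl [ 0.399 -0.319  0.04 ]
tile [0.588 0.145 0.06 ]
tile [ 0.39  -0.192  0.06 ]
b-85 [ 0.558 -0.426  0.12 ]
b85 [ 0.57  -0.257  0.12 ]
stand0 [ 0.556 -0.346  0.05 ]
Lstand-85 [0.534 0.24  0.05 ]
spray [0.498 0.599 0.19 ]
jar [0.7   0.128 0.055]
dryer [ 0.723 -0.332  0.03 ]
brush [ 0.441 -0.469  0.01 ]
trim [ 0.692 -0.151  0.01 ]
cut [0.476 0.146 0.01 ]
(array([0.086, 0.623, 0.373]), array([ 0.29 , -0.077, -0.954])) [0.16  0.604 0.25 ]
```

Request:
arm_command(series="0 0 0 -0.125 -0.041; 0 0 0 -0.125 -0.041; 0 -0.0813 -0.1106 0 0; 0 -0.0813 -0.1106 0 0; 0 -0.0813 -0.1106 0 0; 0 -0.0813 -0.1106 0 0; 0 -0.0813 -0.1106 0 0; 0 -0.0813 -0.1106 0 0; 0 -0.0813 -0.1106 0 0; 0 -0.0813 -0.1106 0 0", newtons=40)

```text
clock: 1.4
position: [0.4204, 0.2483, 0.3502]
ee_rot: [0.001, 1.0, 0.0, -0.0]
ft_force: [1.3, 0.3, -0.6]
grip_width: 1.001
grasp_force: 0.0
```

```bash
python3 - <<'E'
from h import *
c=shot('wrist','wL');o=manip.get_obs();print(o['position'],o['ee_rot'],o['joint_pos'])
E
```

```text
[0.42478835 0.24128755 0.35046807] [ 5.14707780e-03  9.99986004e-01 -8.61185852e-04  8.70908642e-04] [-0.85450336 -0.01856614  0.24028778  1.65424837  0.00684661  1.50496034
  0.94579863]
```

Request:
arm_command(series="0 0 -0.15 0 0; 0 0 -0.15 0 0; 0 0 -0.15 0 0; 0 0 -0.15 0 0; 0 0 -0.1 0 0; 0 0 -0.15 0 0; 0 0 -0.15 0 0; 0 0 -0.15 0 0; 0 0 -0.15 0 0; 0 0 -0.1 0 0")

```text
clock: 2.7
position: [0.4182, -0.3125, 0.3507]
ee_rot: [0.001, 1.0, -0.0, 0.001]
ft_force: [-0.1, -0.2, -0.5]
grip_width: 0.999
grasp_force: 0.0
```

```bash
python3 - <<'E'
from h import *
c=shot('wrist','wR');o=manip.get_obs();print(o['position'],o['ee_rot'],o['joint_pos'])
E
```

```text
[ 0.41748663 -0.31597886  0.35045961] [ 2.72236245e-03  9.99995188e-01 -1.47720013e-03  1.75163550e-04] [-0.42701868  0.06743311  1.05500445  1.60415254 -0.05658999  1.50223752
  2.19612549]
```

View pics/wL.png

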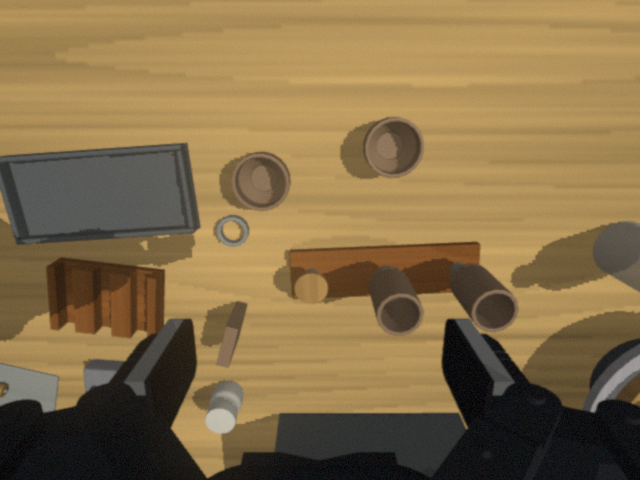

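View pics/wR.png

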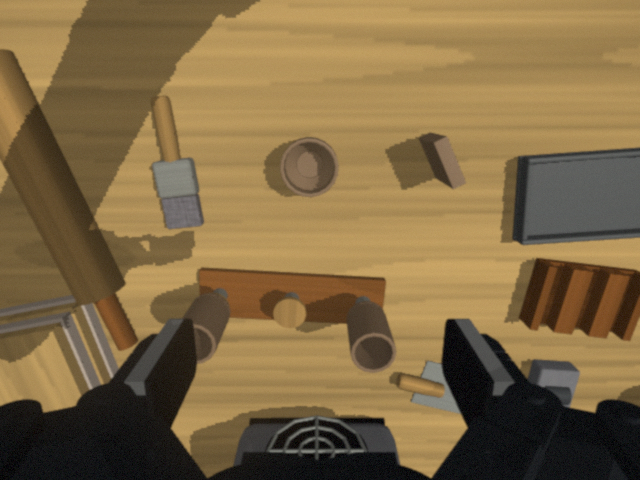

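The left wrist view shows bowls at (394,147) and (262,181), a tile at (233,333), the rack at (107,297) and the tray at its left edge. The right wrist view shows a bowl at (309,167), a tile at (443,160), the empty middle stand at (289,311) and beaker rims at (373,351) and about (203,342).

```bash
cat >> h.py <<'E'
def clay(c):
    hsv=cv2.cvtColor(np.asarray(c['pixels']),cv2.COLOR_RGB2HSV).astype(int)
    h,s,v=hsv[...,0],hsv[...,1],hsv[...,2]
    m=((s>40)&(s<125)&((h<15)|(h>172))&(v>45)).astype(np.uint8)
    return cv2.morphologyEx(m,cv2.MORPH_OPEN,np.ones((3,3)))
def blobs(c,lo=60):
    out=[]
    for k in cv2.findContours(clay(c),cv2.RETR_EXTERNAL,cv2.CHAIN_APPROX_NONE)[0]:
        a=cv2.contourArea(k)
        if a>lo: out.append((k,a))
    return out
E
python3 - <<'E'
from h import *
np.set_printoptions(precision=3,suppress=True)
L,R,T,S=[np.load(f'pics/{n}.npz') for n in('wL','wR','top0','side0')]
for n,c,pts in (('L',L,[(394,120),(262,155),(233,333),(400,312),(400,290)]),('R',R,[(309,140),(306,165),(437,150),(450,165),(375,330),(360,320),(372,355),(289,311),(290,285),(100,240),(540,300)])):
    hsv=cv2.cvtColor(c['pixels'],cv2.COLOR_RGB2HSV);print(n,[(p,hsv[p[1],p[0]].tolist()) for p in pts])
for n,c in zip('LRTS',(L,R,T,S)):
    for k,a in blobs(c):
        (x,y),r=cv2.minEnclosingCircle(k);q=cv2.minAreaRect(k);print(n,round(a),(round(x),round(y)),round(r,1),[np.round(t).tolist() for t in q])
    cv2.imwrite(f'pics/m{n}.png',clay(c)*255)
tip,e=two(T,(356,140),S,(434,254));print('tip',tip,e)
print('stand0',two(T,(476,200),R,(289,311)),onz(R,289,311,.05))
print('b85 rim',two(T,(450,187),R,(373,351)),onz(R,373,351,.12))
E
```

```text
L [((394, 120), [14, 97, 132]), ((262, 155), [15, 93, 142]), ((233, 333), [14, 98, 136]), ((400, 312), [16, 95, 67]), ((400, 290), [15, 100, 82])]
R [((309, 140), [17, 92, 138]), ((306, 165), [15, 97, 139]), ((437, 150), [15, 92, 119]), ((450, 165), [14, 94, 136]), ((375, 330), [15, 104, 81]), ((360, 320), [16, 103, 72]), ((372, 355), [15, 103, 69]), ((289, 311), [18, 134, 160]), ((290, 285), [13, 169, 131]), ((100, 240), [17, 140, 69]), ((540, 300), [14, 180, 115])]
tip [ 0.717 -0.021  0.079] 0.0017191068155663427
stand0 (array([ 0.557, -0.347,  0.048]), np.float64(0.00019480167272541903)) [ 0.556 -0.346  0.05 ]
b85 rim (array([ 0.574, -0.261,  0.105]), np.float64(0.0031772475119984994)) [ 0.563 -0.262  0.12 ]
```

```bash
sed -i 's/m=((s>40).*/m=((s>72)\&(s<118)\&(h>=11)\&(h<=19)\&(v>50)).astype(np.uint8)/' h.py
python3 - <<'E'
from h import *
np.set_printoptions(precision=3,suppress=True)
L,R,T,S=[np.load(f'pics/{n}.npz') for n in('wL','wR','top0','side0')]
for n,c in zip('LRT',(L,R,T)):
    for k,a in blobs(c):
        (x,y),r=cv2.minEnclosingCircle(k);q=cv2.minAreaRect(k);print(n,round(a),(round(x),round(y)),round(r,1),[np.round(t).tolist() for t in q],'z.04',onz(c,x,y,.04))
# wooden red: plank, rack
for n,c in zip('LR',(L,R)):
    hsv=cv2.cvtColor(c['pixels'],cv2.COLOR_RGB2HSV).astype(int);m=((hsv[...,1]>155)&(hsv[...,0]<16)&(hsv[...,2]>50)).astype(np.uint8)
    for k in cv2.findContours(m,0,1)[0]:
        if cv2.contourArea(k)>600:
            b=cv2.boxPoints(cv2.minAreaRect(k));print(n,'wood',cv2.contourArea(k),b.round().tolist(),[onz(c,*p,.012)[:2].round(3).tolist() for p in b],[onz(c,*p,.03)[:2].round(3).tolist() for p in b])
vis=np.hstack([cv2.resize(R['pixels'][100:400,150:480,::-1],None,fx=1.2,fy=1.2),cv2.cvtColor(cv2.resize(clay(R)[100:400,150:480]*255,None,fx=1.2,fy=1.2),8)])
cv2.imwrite('pics/v1.png',vis)
E
```

```text
L 861 (231, 334) 33.9 [[231.0, 334.0], [16.0, 67.0], 16.0] z.04 [0.591 0.147 0.04 ]
L 2640 (395, 300) 36.7 [[397.0, 300.0], [72.0, 48.0], 78.0] z.04 [0.549 0.333 0.04 ]
L 2974 (483, 298) 38.8 [[484.0, 297.0], [76.0, 50.0], 56.0] z.04 [0.546 0.43  0.04 ]
L 2694 (260, 181) 30.2 [[260.0, 181.0], [58.0, 59.0], 90.0] z.04 [0.416 0.188 0.04 ]
L 2868 (394, 147) 31.5 [[394.0, 147.0], [60.0, 60.0], 90.0] z.04 [0.382 0.323 0.04 ]
R 2614 (368, 337) 36.4 [[371.0, 336.0], [72.0, 45.0], 83.0] z.04 [ 0.594 -0.257  0.04 ]
R 1910 (206, 328) 36.9 [[210.0, 327.0], [66.0, 46.0], 75.0] z.04 [ 0.581 -0.442  0.04 ]
R 2715 (309, 167) 30.3 [[309.0, 166.0], [59.0, 58.0], 90.0] z.04 [ 0.4   -0.323  0.04 ]
R 1174 (442, 160) 32.2 [[443.0, 160.0], [61.0, 27.0], 66.0] z.04 [ 0.393 -0.188  0.04 ]
T 262 (112, 470) 16.2 [[112.0, 470.0], [18.0, 27.0], 90.0] z.04 [-0.135  0.583  0.04 ]
T 1338 (4, 239) 64.2 [[10.0, 239.0], [128.0, 19.0], 90.0] z.04 [0.442 0.938 0.04 ]
T 185727 (346, 241) 327.2 [[336.0, 279.0], [400.0, 606.0], 90.0] z.04 [0.444 0.006 0.04 ]
T 2987 (230, 100) 43.2 [[230.0, 98.0], [46.0, 77.0], 90.0] z.04 
[... 371 characters left out ...]
493, 0.215], [0.485, 0.423], [0.542, 0.431], [0.551, 0.216]]
R wood 1003.5 [[94.0, 303.0], [113.0, 293.0], [138.0, 342.0], [120.0, 351.0]] [[0.563, -0.581], [0.551, -0.556], [0.616, -0.535], [0.629, -0.56]] [[0.555, -0.57], [0.543, -0.547], [0.605, -0.527], [0.618, -0.551]]
R wood 5720.0 [[197.0, 315.0], [199.0, 268.0], [385.0, 278.0], [382.0, 325.0]] [[0.579, -0.461], [0.519, -0.452], [0.533, -0.237], [0.594, -0.237]] [[0.57, -0.455], [0.512, -0.447], [0.525, -0.24], [0.584, -0.24]]
R wood 7183.0 [[518.0, 327.0], [526.0, 257.0], [644.0, 271.0], [636.0, 341.0]] [[0.597, -0.072], [0.507, -0.075], [0.525, 0.065], [0.617, 0.076]] [[0.587, -0.081], [0.501, -0.084], [0.518, 0.05], [0.607, 0.061]]
```

View pics/v1.png

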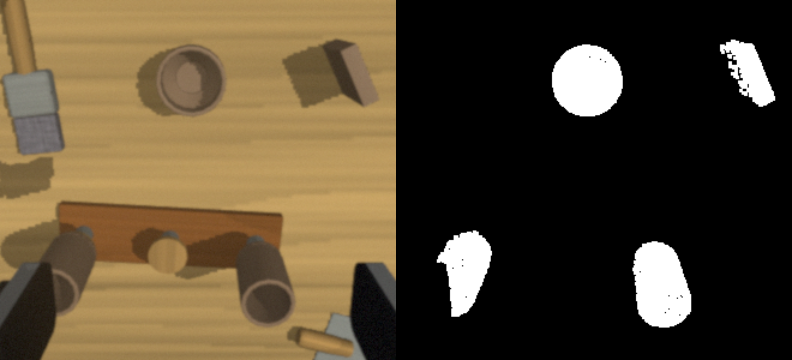

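Request:
arm_command(series="0 0 0 0.04 0.0556; 0 0 0 0.04 0.0556; 0 0 0 0.04 0.0556; 0 0 0 0.04 0.0556; 0 0 0 0.04 0.0556; 0 0 0 0.04 0.0556; 0 0 0 0.04 0.0556; 0 0 0 0.04 0.0556; 0 0 0 0.04 0.0556; 0 0 0 0 0")

```text
clock: 4.0
position: [0.4186, -0.3093, 0.2054]
ee_rot: [0.708, 0.707, -0.001, -0.001]
ft_force: [0.5, -0.3, 0.3]
grip_width: 1.004
grasp_force: 0.0
```

```bash
python3 - <<'E'
from h import *
np.set_printoptions(precision=4,suppress=True)
c=shot('wrist','w2');o=manip.get_obs();print(o['position'],o['ee_rot'],o['joint_pos'])
R=np.load('pics/wR.npz')
for P in [(.5625,-.262,.12),(.551,-.431,.12),(.40,-.323,.04)]: print(proj(c,P))
for k,a in blobs(c): print(a,cv2.boundingRect(k),cv2.minEnclosingCircle(k))
E
```

```text
[ 0.4189 -0.3098  0.2062] [ 0.7066  0.7076 -0.0004 -0.0004] [-0.4907  0.2505  1.1991  1.8381 -0.2475  1.2218  0.7853]
(np.float64(614.837502606863), np.float64(168.80842768700177))
(np.float64(538.0584156306735), np.float64(449.41035360625665))
(np.float64(293.10754696384794), np.float64(239.99711305457373))
76.5 (516, 362, 19, 21) ((525.0, 372.0), 13.453723907470703)
5497.0 (253, 194, 84, 86) ((295.08062744140625, 236.50474548339844), 43.23630905151367)
9322.5 (514, 120, 126, 93) ((582.1840209960938, 163.0), 68.91349029541016)
3365.0 (230, 0, 88, 66) ((274.8298034667969, 26.396406173706055), 45.8470344543457)
```

View pics/w2.png

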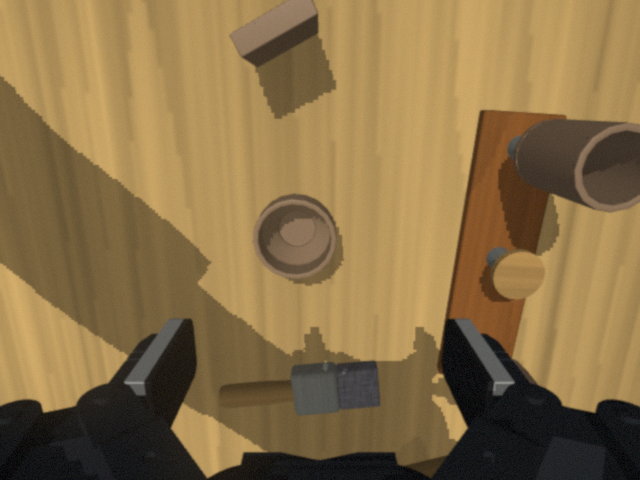

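Request:
arm_command(series="0 0.04 0.119 0 0; 0 0.04 0.119 0 0; 0 0.04 0.119 0 0; 0 0 0 0 0; 0 0 0 0.09 0; 0 0 0 0.09 0; 0 0 0 0.085 0; 0 0 0 0 0; 1 0 0 0 0; 1 0 0 0 0", newtons=40)

```text
clock: 5.3
position: [0.5627, -0.2628, 0.1021]
ee_rot: [0.708, 0.706, 0.001, 0.001]
ft_force: [0.7, -0.1, -0.7]
grip_width: 0.607
grasp_force: 0.0
```

Request:
arm_command(series="1 0 0 0 0; 1 0 0 0 0; 1 0 0 0 0; 1 0 0 0 0; 1 0 0 -0.02 0; 1 0 0 -0.08 0; 1 0 0 -0.1 0; 1 0 0 -0.05 0; 1 0 0 0 0; 1 0 0 0 0")

```text
clock: 6.55
position: [0.5615, -0.2618, 0.1988]
ee_rot: [0.708, 0.706, -0.0, -0.001]
ft_force: [0.1, 0.9, -1.4]
grip_width: 0.512
grasp_force: 41.0
```

```bash
python3 - <<'E'
from h import *
np.set_printoptions(precision=4,suppress=True)
o=manip.get_obs();print(o['position'],o['ee_rot'],o['joint_pos'],o['grip_width'],o['grasp_force'])
# tray corners from wL and wR: dark bluish grey
for n in('wL','wR'):
    c=np.load(f'pics/{n}.npz');hsv=cv2.cvtColor(c['pixels'],cv2.COLOR_RGB2HSV).astype(int)
    m=((hsv[...,1]<60)&(hsv[...,2]>35)&(hsv[...,2]<125)).astype(np.uint8);m[245:]=0
    k=max(cv2.findContours(m,0,1)[0],key=cv2.contourArea);b=cv2.approxPolyDP(k,6,True)[:,0]
    print(n,[(p.tolist(),onz(c,*map(float,p),.025)[:2].round(3).tolist()) for p in b])
E
```

```text
[ 0.5615 -0.2618  0.1988] [ 0.7079  0.7063 -0.0002 -0.0009] [-0.3859  0.5277  1.0313  1.5855 -0.4652  1.2978  0.712 ] 0.5123999300219793 41.01000968366861
wL [([186, 145], [0.381, 0.111]), ([0, 157], [0.393, -0.083]), ([16, 242], [0.485, -0.086]), ([193, 231], [0.473, 0.11])]
wR [([639, 148], [0.383, 0.018]), ([519, 157], [0.392, -0.105]), ([513, 238], [0.48, -0.099]), ([639, 236], [0.478, 0.039])]
```

Request:
arm_command(series="1 0.1296 -0.0548 0 0; 1 0.1296 -0.0548 0 0; 1 0.1296 -0.0548 0 0; 1 0.1296 -0.0548 0 0; 1 0.1296 -0.0548 0 0; 1 0.1296 -0.0548 0 0; 1 0 0 0 0; 1 0 0 0.1 0; 1 0 0 0.1 0; 1 0 0 0.05 0")

```text
clock: 7.8
position: [0.441, 0.0221, 0.1011]
ee_rot: [0.709, 0.705, -0.002, 0.0]
ft_force: [0.2, -0.3, -0.4]
grip_width: 0.512
grasp_force: 41.2
```

```bash
python3 - <<'E'
from h import *
np.set_printoptions(precision=4,suppress=True)
c=shot('wrist','w3');o=manip.get_obs();print(o['position'],o['ee_rot'],o['joint_pos'],o['grip_width'],o['grasp_force'])
E
```

```text
[0.44   0.0222 0.0995] [ 0.7087  0.7055 -0.0035  0.0003] [-1.3128  0.1559  1.2476  2.1399 -0.1741  0.964   0.0272] 0.5141080788044543 41.2215718254447
```

View pics/w3.png

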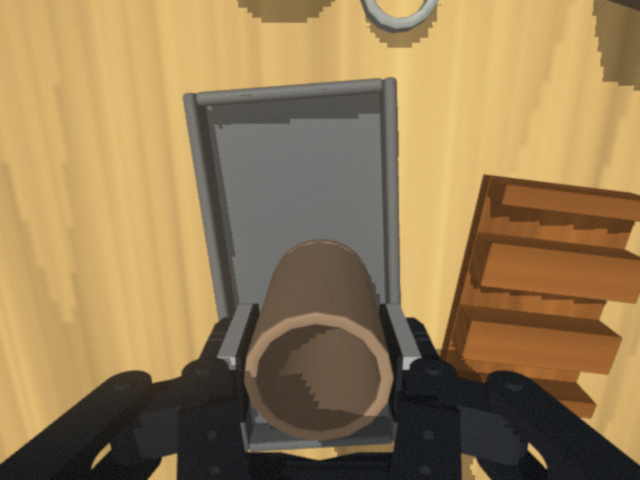

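Request:
arm_command(series="1 0 -0.0175 0.04 0; 1 0 0 0.04 0; 1 0 0 0.019 0; 1 0 0 0 0; 1 0 0 0 0; 0 0 0 0 0; 0 0 0 0 0; 0 0 0 0 0; 0 0 0 0 0; 0 0 0 -0.05 0")

```text
clock: 9.1
position: [0.4342, 0.0229, 0.0831]
ee_rot: [0.709, 0.705, -0.002, 0.0]
ft_force: [-0.2, -0.8, 1.3]
grip_width: 1.0
grasp_force: 0.0
```

Request:
arm_command(series="0 0 0 -0.12 0; 0 0 0 -0.12 0; 0 0 0 -0.1 0; 0 -0.1 0.04 0 0; 0 -0.1 0.04 0 0; 0 -0.1 0.04 0 0; 0 -0.1 0.04 0 0; 0 -0.1 0.04 0 0; 0 -0.1 0.04 0 0; 0 -0.1 0.04 0 0")

```text
clock: 10.35
position: [0.5414, -0.2408, 0.1943]
ee_rot: [0.705, 0.709, -0.002, -0.006]
ft_force: [-0.2, 1.0, 1.6]
grip_width: 1.003
grasp_force: 0.0
```

```bash
python3 - <<'E'
from h import *
np.set_printoptions(precision=4,suppress=True)
c=shot('wrist','w4');o=manip.get_obs();print(o['position'],o['ee_rot'],o['joint_pos'],o['grip_width'])
c3=np.load('pics/w3.npz')
for p in [(187,95),(395,82),(247,445),(393,440)]:print(onz(c3,*p,.025))
E
```

```text
[ 0.5408 -0.2468  0.1945] [ 0.7074  0.7068 -0.003  -0.004 ] [-0.4686  0.4992  1.0929  1.6543 -0.4551  1.2823  0.7109] 1.0033702725695113
[0.3831 0.1035 0.025 ]
[0.4748 0.1083 0.025 ]
[ 0.3987 -0.0884  0.025 ]
[ 0.483  -0.0851  0.025 ]
```

Request:
arm_command(series="0 -0.092 0.0051 0 0; 0 -0.092 0.0051 0 0; 0 -0.092 0.0051 0 0; 0 -0.092 0.0051 0 0; 0 -0.092 0.0051 0 0; 0 0 0 0 0; 0 0 0 0 0; 0 0 0 0 0; 0 0 0 0 0; 0 0 0 0 0")

```text
clock: 11.65
position: [0.5522, -0.4229, 0.1941]
ee_rot: [0.705, 0.709, -0.002, -0.005]
ft_force: [-0.3, -0.6, 0.4]
grip_width: 1.001
grasp_force: 0.0
```

```bash
python3 - <<'E'
from h import *
np.set_printoptions(precision=4,suppress=True)
c=shot('wrist','w5');o=manip.get_obs();print(o['position'],o['ee_rot'],o['joint_pos'],o['grip_width'])
for k,a in blobs(c,200): 
    (x,y),r=cv2.minEnclosingCircle(k);print(a,cv2.boundingRect(k),x,y,r)
w4=np.load('pics/w4.npz')
for k,a in blobs(w4,200): 
    (x,y),r=cv2.minEnclosingCircle(k);print('w4',a,cv2.boundingRect(k),x,y,r)
print(proj(w4,(.551,-.431,.12)),proj(c,(.551,-.431,.12)),proj(c,(.573,-.431,.12)),proj(c,(.551,-.409,.12)))
E
```

```text
[ 0.5521 -0.4231  0.1941] [ 0.7053  0.7089 -0.0017 -0.0051] [-0.0128  0.7101  0.978   1.3505 -0.578   1.3895  0.9602] 0.9980690427231793
7334.0 (282, 215, 88, 112) 325.5400085449219 270.4001770019531 55.78497314453125
8914.5 (25, 13, 112, 105) 81.8607177734375 63.373382568359375 60.113922119140625
w4 3942.0 (90, 285, 84, 80) 132.7178192138672 323.86688232421875 43.73630142211914
w4 3095.0 (29, 118, 122, 61) 89.5 146.5 61.98800277709961
(np.float64(333.91553636711694), np.float64(552.319458240234)) (np.float64(317.46726914720807), np.float64(284.12946137161464)) (np.float64(361.38154017351656), np.float64(284.4988902628195)) (np.float64(317.6412930053688), np.float64(242.24308725808396))
```

Request:
arm_command(series="0 -0.02 0.006 0 0; 0 0 0 0.1 0; 0 0 0 0.1 0; 0 0 0 0.03 0; 0 0 0 0 0; 1 0 0 0 0; 1 0 0 0 0; 1 0 0 0 0; 1 0 0 0 0; 1 0 0 0 0")

```text
clock: 12.95
position: [0.5539, -0.4315, 0.1033]
ee_rot: [0.705, 0.709, -0.002, -0.004]
ft_force: [0.2, 0.2, 6.6]
grip_width: 0.502
grasp_force: 40.2
```

Request:
arm_command(series="1 0 0 0 0; 1 0 0 -0.02 0; 1 0 0 -0.08 0; 1 0 0 -0.1 0; 1 0 0 -0.05 0; 1 0.1 -0.035 0 0; 1 0.1 -0.035 0 0; 1 0.1 -0.035 0 0; 1 0.1 -0.035 0 0; 1 0.1 -0.035 0 0")

```text
clock: 14.2
position: [0.4828, -0.2304, 0.2029]
ee_rot: [0.705, 0.709, -0.002, -0.006]
ft_force: [0.7, 0.8, 1.0]
grip_width: 0.504
grasp_force: 41.0
```

```bash
python3 - <<'E'
from h import *
np.set_printoptions(precision=4,suppress=True)
o=manip.get_obs();print(o['position'],o['ee_rot'],o['joint_pos'],o['grip_width'],o['grasp_force'])
E
```

```text
[ 0.4828 -0.2304  0.2029] [ 0.7055  0.7087 -0.0018 -0.0057] [-0.637   0.3389  1.2037  1.7991 -0.3325  1.2465  0.6647] 0.5040167373342389 41.02068476378918
```

Request:
arm_command(series="1 0.085 -0.0232 0 0; 1 0.085 -0.0232 0 0; 1 0.085 -0.0232 0 0; 1 0.085 -0.0232 0 0; 1 0.085 -0.0232 0 0; 1 0 0 0 0; 1 0 0 0.08 0; 1 0 0 0.08 0; 1 0 0 0.08 0; 1 0 0 0.04 0")

```text
clock: 15.45
position: [0.4346, -0.0629, 0.0912]
ee_rot: [0.706, 0.708, -0.004, -0.004]
ft_force: [-0.9, -0.3, 0.1]
grip_width: 0.505
grasp_force: 41.0
```

```bash
python3 - <<'E'
from h import *
np.set_printoptions(precision=4,suppress=True)
o=manip.get_obs();print(o['position'],o['ee_rot'],o['joint_pos'],o['grip_width'],o['grasp_force'])
E
```

```text
[ 0.4346 -0.0629  0.0912] [ 0.7059  0.7083 -0.0038 -0.0045] [-1.0986  0.1993  1.2447  2.1451 -0.2306  0.9565  0.2801] 0.5045204436112868 41.03974727913737
```

Request:
arm_command(series="1 0 0 0.04 0; 1 0 0 0.034 0; 1 0 0 0 0; 1 0 0 0 0; 0 0 0 0 0; 0 0 0 0 0; 0 0 0 0 0; 0 0 0 -0.05 0; 0 0 0 -0.1 0; 0 0 0 -0.1 0")

```text
clock: 16.7
position: [0.4347, -0.0603, 0.1546]
ee_rot: [0.705, 0.71, -0.003, -0.007]
ft_force: [-0.2, 1.9, 0.8]
grip_width: 1.001
grasp_force: 0.0
```

Request:
arm_command(series="0 0 0 -0.1 0; 0 -0.08 -0.01 0 0; 0 -0.08 -0.01 0 0; 0 -0.08 -0.01 0 0; 0 -0.08 -0.01 0 0; 0 -0.08 -0.01 0 0; 0 -0.08 -0.01 0 0; 0 -0.08 -0.01 0 0; 0 -0.08 -0.01 0 0; 0 0 0 0 0")

```text
clock: 17.95
position: [0.4038, -0.3189, 0.1924]
ee_rot: [0.706, 0.708, -0.003, -0.008]
ft_force: [0.0, 0.8, 0.5]
grip_width: 0.996
grasp_force: 0.0
```

```bash
python3 - <<'E'
from h import *
np.set_printoptions(precision=4,suppress=True)
c=shot('wrist','w6');o=manip.get_obs();print(o['position'],o['ee_rot'],o['joint_pos'],o['grip_width'])
for k,a in blobs(c,200): 
    x,y,w,h=cv2.boundingRect(k);print(a,(x,y,w,h),onz(c,x+w/2,y+h/2,.04))
# stands: pale wood heads
s=shot('top','t2'); cv2.imwrite('pics/s2.png',cv2.resize(s['pixels'][170:280,300:540,::-1],None,fx=3,fy=3,interpolation=3))
E
```

```text
[ 0.4045 -0.3172  0.1923] [ 0.7052  0.7089 -0.0028 -0.008 ] [-0.481   0.2877  1.2332  1.8604 -0.2845  1.214   0.8503] 1.004110291124429
6077.5 (274, 185, 89, 91) [ 0.4013 -0.3209  0.04  ]
2712.0 (256, 0, 91, 50) [ 0.391  -0.1958  0.04  ]
```

View pics/s2.png

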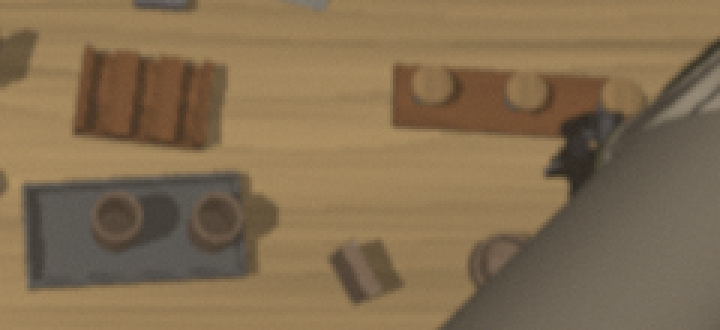

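The middle and +y stands are now clear, and both beakers stand in the tray at (118,218) and (215,218). The bowl reads the same from both views at (0.401, -0.321).

Request:
arm_command(series="0 -0.009 -0.008 0.1 0; 0 0 0 0.12 0; 0 0 0 0.12 0; 0 0 0 0.06 0; 0 0 0 0 0; 1 0 0 0 0; 1 0 0 0 0; 1 0 0 0 0; 1 0 0 0 0; 1 0 0 0 0", newtons=40)

```text
clock: 19.3
position: [0.4011, -0.3184, 0.0341]
ee_rot: [0.704, 0.71, -0.001, -0.007]
ft_force: [-1.0, 3.2, 9.7]
grip_width: 0.679
grasp_force: 41.1
```

Request:
arm_command(series="1 0 0 -0.03 0; 1 0 0 -0.1 0; 1 0 0 -0.1 0; 1 0 0 -0.1 0; 1 0 0 0 0; 1 0 0 0 0; 1 0 0 0 0; 1 0 0 0 0; 1 0 0 0 0; 1 0 0 0 0")

```text
clock: 20.55
position: [0.4017, -0.3195, 0.1642]
ee_rot: [0.704, 0.71, -0.002, -0.008]
ft_force: [0.1, 0.1, -0.8]
grip_width: 0.682
grasp_force: 43.7
```

```bash
python3 - <<'E'
from h import *
np.set_printoptions(precision=4,suppress=True)
c=shot('wrist','w7');o=manip.get_obs();print(o['position'],o['ee_rot'],o['grip_width'],o['grasp_force'])
for k,a in blobs(c,200): 
    x,y,w,h=cv2.boundingRect(k);print(a,(x,y,w,h),onz(c,x+w/2,y+h/2,o['position'][2]+.01))
E
```

```text
[ 0.4017 -0.3195  0.1643] [ 0.7042  0.71   -0.0024 -0.008 ] 0.6729270108132888 43.69306962415976
25974.5 (228, 264, 183, 184) [ 0.4022 -0.3156  0.1743]
2281.0 (253, 0, 99, 41) [ 0.3973 -0.2235  0.1743]
```

```bash
python3 - <<'E'
from h import *
t=np.load('pics/t2.npz')
for p in[(434,84),(527,90),(622,97)]:print(onz(t,300+p[0]/3,170+p[1]/3,.05))
w=np.load('pics/w2.npz');print(onz(w,516,275,.05))
E
```

```text
[ 0.56158563 -0.26173089  0.05      ]
[ 0.55639876 -0.34495465  0.05      ]
[ 0.55031106 -0.42953122  0.05      ]
[ 0.55664591 -0.34576235  0.05      ]
```

Request:
arm_command(series="1 -0.055 0.0744 0 0; 1 -0.055 0.0744 0 0; 1 -0.055 0.0744 0 0; 1 -0.055 0.0744 0 0; 1 -0.055 0.0744 0 0; 1 0 0 0 0; 1 0 0 0.08 0; 1 0 0 0.08 0; 1 0 0 0 0; 1 0 0 0 0")

```text
clock: 21.85
position: [0.5507, -0.428, 0.0988]
ee_rot: [0.704, 0.71, -0.002, -0.007]
ft_force: [1.3, 0.9, -2.1]
grip_width: 0.674
grasp_force: 43.6
```

```bash
python3 - <<'E'
from h import *
np.set_printoptions(precision=4,suppress=True)
c=shot('side','s8');o=manip.get_obs();print(o['position'],o['ee_rot'],o['grip_width'],o['ft_force'])
cv2.imwrite('pics/s8c.png',cv2.resize(c['pixels'][320:460,340:480,::-1],None,fx=4,fy=4,interpolation=3))
E
```

```text
[ 0.551  -0.4282  0.0992] [ 0.7041  0.71   -0.0022 -0.0069] 0.6761130270924782 [ 0.9108 -0.5628 -1.5384]
```

View pics/s8c.png

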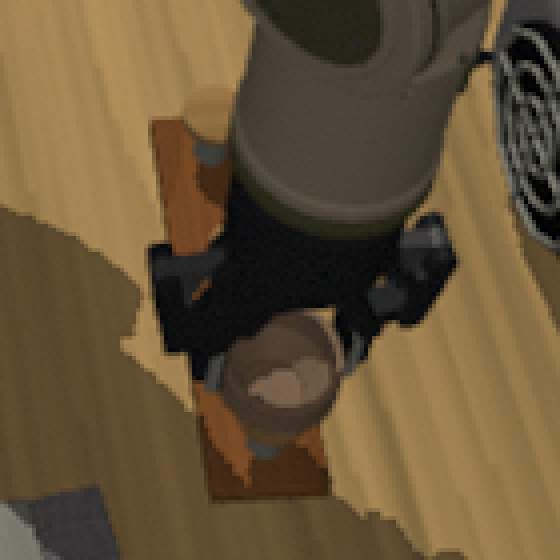

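The bowl hangs level and centred just above the end stand at (265,440), so I lower it and let go.

Request:
arm_command(series="1 -0.004 0 0.02 0; 1 0 0 0.015 0; 1 0 0 0 0; 1 0 0 0 0; 0.05 0 0 0 0; 0 0 0 0 0; 0 0 0 0 0; 0 0 0 -0.05 0; 0 0 0 -0.12 0; 0 0 0 -0.12 0")

```text
clock: 23.15
position: [0.5519, -0.4302, 0.2021]
ee_rot: [0.704, 0.71, -0.002, -0.008]
ft_force: [0.7, -0.6, -0.2]
grip_width: 0.999
grasp_force: 0.0
```

```bash
python3 - <<'E'
from h import *
np.set_printoptions(precision=4,suppress=True)
c=shot('wrist','w9');o=manip.get_obs();print(o['position'],o['ee_rot'],o['grip_width'],o['joint_pos'])
for k,a in blobs(c,200): 
    x,y,w,h=cv2.boundingRect(k);print(a,(x,y,w,h),onz(c,x+w/2,y+h/2,.09))
E
```

```text
[ 0.5531 -0.4323  0.2095] [ 0.7043  0.7099 -0.002  -0.0035] 1.0012700106940915 [ 0.0099  0.7081  0.9751  1.313  -0.5715  1.417   0.9625]
8054.5 (268, 197, 103, 103) [ 0.5508 -0.4317  0.09  ]
```

Request:
arm_command(series="0 0.1034 -0.0228 0 0.0025; 0 0.1034 -0.0228 0 0; 0 0.1034 -0.0228 0 0; 0 0.1034 -0.0228 0 0; 0 0.1034 -0.0228 0 0; 0 0.1034 -0.0228 0 0; 0 0.1034 -0.0228 0 0; 0 0.1034 -0.0228 0 0; 0 0.1034 -0.0228 0 0; 0 0.1034 -0.0228 0 0")

```text
clock: 24.45
position: [0.4602, -0.0158, 0.2043]
ee_rot: [0.707, 0.707, -0.002, -0.008]
ft_force: [-0.6, 0.3, -0.1]
grip_width: 0.997
grasp_force: 0.0
```

Request:
arm_command(series="0 0.1034 -0.0228 0 0; 0 0.1034 -0.0228 0 0; 0 0.1034 -0.0228 0 0; 0 0.1034 -0.0228 0 0; 0 0.1034 -0.0228 0 0; 0 0 0 0 0; 0 0 0 0 0; 0 0 0 0 0; 0 0 0 0 0; 0 0 0 0 0")

```text
clock: 25.7
position: [0.4148, 0.1898, 0.2063]
ee_rot: [0.707, 0.707, -0.002, -0.008]
ft_force: [-0.2, 0.1, -0.6]
grip_width: 0.998
grasp_force: 0.0
```

```bash
cat >> h.py <<'E'
def rep(name,z=.04,lo=200):
    np.set_printoptions(precision=4,suppress=True)
    c=shot('wrist',name);o=manip.get_obs();print(o['clock'],o['position'],o['ee_rot'],o['grip_width'],o['joint_pos'])
    for k,a in blobs(c,lo):
        x,y,w,h=cv2.boundingRect(k);print(a,(x,y,w,h),onz(c,x+w/2,y+h/2,z))
    return c,o
E
python3 -c "
from h import *
rep('w10')"
```

```text
25.75 [0.4148 0.1899 0.2063] [ 0.7071  0.707  -0.0023 -0.008 ] 1.0025601024910678 [-1.4485 -0.0688  0.9163  1.9765  0.0429  1.2157 -0.5487]
1384.0 (322, 401, 58, 59) [0.4389 0.0134 0.04  ]
3247.5 (512, 248, 114, 65) [0.5941 0.1471 0.04  ]
5547.0 (284, 180, 85, 86) [0.4179 0.1896 0.04  ]
4114.0 (477, 0, 142, 49) [0.5528 0.3154 0.04  ]
5035.0 (222, 0, 98, 67) [0.3829 0.311  0.04  ]
```

Request:
arm_command(series="0 0 0.0075 0.1 0; 0 0 0 0.12 0; 0 0 0 0.12 0; 0 0 0 0.09 0; 0 0 0 0 0; 1 0 0 0 0; 1 0 0 0 0; 1 0 0 0 0; 1 0 0 0 0; 1 0 0 0 0")

```text
clock: 27.0
position: [0.4164, 0.1922, 0.0364]
ee_rot: [0.707, 0.707, -0.001, -0.008]
ft_force: [-2.8, -2.3, 12.7]
grip_width: 0.693
grasp_force: 40.2
```

Request:
arm_command(series="1 0 0 -0.03 0; 1 0 0 -0.1 0; 1 0 0 -0.12 0; 1 0 0 -0.12 0; 1 -0.1034 0.0228 0 0; 1 -0.1034 0.0228 0 0; 1 -0.1034 0.0228 0 0; 1 -0.1034 0.0228 0 0; 1 -0.1034 0.0228 0 0; 1 -0.1034 0.0228 0 0")

```text
clock: 28.25
position: [0.4727, -0.0587, 0.1806]
ee_rot: [0.707, 0.708, -0.0, -0.008]
ft_force: [-0.4, -0.2, -0.3]
grip_width: 0.693
grasp_force: 43.7
```

```bash
python3 -c "
from h import *
rep('w11',.18)"
```

```text
28.3 [ 0.473  -0.0648  0.1805] [ 0.7084  0.7058 -0.0016 -0.0068] 0.693432819291677 [-1.1715  0.1276  1.3157  1.9656 -0.1409  1.1603  0.1968]
31137.0 (218, 199, 192, 242) [ 0.4713 -0.0483  0.18  ]
5840.0 (209, 51, 89, 88) [0.4547 0.0207 0.18  ]
```

Request:
arm_command(series="1 -0.0995 0.0302 0 0; 1 -0.0995 0.0302 0 0; 1 -0.0995 0.0302 0 0; 1 -0.0995 0.0302 0 0; 1 -0.0995 0.0302 0 0; 1 -0.0995 0.0302 0 0; 1 -0.0995 0.0302 0 0; 1 0 0 0 0; 1 0 0 0.08 0; 1 0 0 0.08 0")

```text
clock: 29.55
position: [0.5567, -0.3346, 0.1128]
ee_rot: [0.707, 0.708, -0.002, -0.007]
ft_force: [0.3, 0.8, -1.2]
grip_width: 0.692
grasp_force: 43.7
```

```bash
python3 -c "
from h import *
rep('w12',.12)"
```

```text
29.6 [ 0.555  -0.333   0.1083] [ 0.7065  0.7077 -0.0025 -0.01  ] 0.6908267484113051 [-0.1877  0.6933  0.9536  1.576  -0.5891  1.2071  0.8854]
26492.0 (228, 261, 182, 198) [ 0.557 -0.334  0.12 ]
```

Request:
arm_command(series="1 -0.026 0.003 0 0; 1 0 0 0 0; 1 0 0 0 0; 1 0 0 0.02 0; 1 0 0 0.02 0; 1 0 0 0 0; 1 0 0 0 0; 1 0 0 0 0; 1 0 0 0 0; 1 0 0 0 0")

```text
clock: 30.85
position: [0.5569, -0.3461, 0.096]
ee_rot: [0.707, 0.707, -0.002, -0.008]
ft_force: [-0.7, 0.1, -0.3]
grip_width: 0.688
grasp_force: 43.7
```

```bash
python3 -c "
from h import *
rep('w13',.105)"
```

```text
30.9 [ 0.5569 -0.3461  0.096 ] [ 0.7069  0.7073 -0.0022 -0.0079] 0.6917761406818873 [-0.1553  0.7194  0.9392  1.5638 -0.6068  1.192   0.906 ]
26311.0 (228, 261, 182, 198) [ 0.5573 -0.3443  0.105 ]
```

Request:
arm_command(series="1 0 0 0.012 0; 1 0 0 0.011 0; 1 0 0 0 0; 1 0 0 0 0; 0.05 0 0 0 0; 0 0 0 0 0; 0 0 0 0 0; 0 0 0 -0.05 0; 0 0 0 -0.12 0; 0 0 0 -0.12 0")

```text
clock: 32.15
position: [0.5583, -0.3472, 0.2054]
ee_rot: [0.707, 0.707, -0.002, -0.008]
ft_force: [1.1, -0.5, 0.5]
grip_width: 1.001
grasp_force: 0.0
```

```bash
python3 -c "
from h import *
rep('w14',.09)"
```

```text
32.2 [ 0.5598 -0.3492  0.2124] [ 0.7072  0.707  -0.0014 -0.0037] 1.000698873231935 [-0.1865  0.6211  1.0193  1.4448 -0.5272  1.3763  0.8528]
6667.5 (264, 317, 92, 94) [ 0.551  -0.4281  0.09  ]
7758.5 (269, 195, 100, 101) [ 0.5568 -0.3479  0.09  ]
```

Request:
arm_command(series="0 0.1049 -0.0277 0 0; 0 0.1049 -0.0277 0 0; 0 0.1049 -0.0277 0 0; 0 0.1049 -0.0277 0 0; 0 0.1049 -0.0277 0 0; 0 0.1049 -0.0277 0 0; 0 0.1049 -0.0277 0 0; 0 0.1049 -0.0277 0 0; 0 0.1049 -0.0277 0 0; 0 0.1049 -0.0277 0 0")

```text
clock: 33.45
position: [0.4472, 0.0739, 0.2086]
ee_rot: [0.707, 0.707, -0.001, -0.009]
ft_force: [0.3, 0.4, 0.1]
grip_width: 0.997
grasp_force: 0.0
```

Request:
arm_command(series="0 0.1049 -0.0277 0 0; 0 0.1049 -0.0277 0 0; 0 0.1049 -0.0277 0 0; 0 0.1049 -0.0277 0 0; 0 0.1049 -0.0277 0 0; 0 0.1049 -0.0277 0 0; 0 0 0 0 0; 0 0 0 0 0; 0 0 0 0 0; 0 0 0 0 0")

```text
clock: 34.7
position: [0.3813, 0.3236, 0.2109]
ee_rot: [0.707, 0.707, -0.002, -0.008]
ft_force: [-0.7, -0.1, 0.1]
grip_width: 0.997
grasp_force: 0.0
```

```bash
python3 -c "
from h import *
rep('w15')"
```

```text
34.75 [0.3812 0.3237 0.2108] [ 0.7073  0.7069 -0.0021 -0.0082] 1.0007853169114787 [-1.6012  0.0905  0.8721  1.8714 -0.091   1.2184 -0.6999]
270.5 (557, 393, 33, 18) [0.5847 0.1734 0.04  ]
8988.5 (503, 197, 133, 102) [0.5594 0.3042 0.04  ]
5391.0 (283, 176, 84, 86) [0.3833 0.3253 0.04  ]
9550.5 (514, 37, 126, 98) [0.5456 0.414  0.04  ]
```

Request:
arm_command(series="0 0.003 0.005 0.1 0; 0 0 0 0.12 0; 0 0 0 0.12 0; 0 0 0 0.1 0; 0 0 0 0 0; 1 0 0 0 0; 1 0 0 0 0; 1 0 0 0 0; 1 0 0 0 0; 1 0 0 0 0")

```text
clock: 36.0
position: [0.3815, 0.3278, 0.037]
ee_rot: [0.707, 0.707, -0.001, -0.008]
ft_force: [-1.6, -2.8, 11.2]
grip_width: 0.693
grasp_force: 40.8
```

Request:
arm_command(series="1 0 0 -0.03 0; 1 0 0 -0.1 0; 1 0 0 -0.13 0; 1 0 0 -0.14 0; 1 -0.1 0.035 0 0; 1 -0.1 0.035 0 0; 1 -0.1 0.035 0 0; 1 -0.1 0.035 0 0; 1 -0.1 0.035 0 0; 1 -0.1 0.035 0 0")

```text
clock: 37.25
position: [0.4672, 0.0842, 0.1925]
ee_rot: [0.707, 0.707, -0.001, -0.009]
ft_force: [1.3, 0.1, -2.0]
grip_width: 0.692
grasp_force: 43.8
```

Request:
arm_command(series="1 -0.1 0.033 0 0; 1 -0.1 0.033 0 0; 1 -0.1 0.033 0 0; 1 -0.1 0.033 0 0; 1 -0.1 0.033 0 0; 1 -0.1 0.033 0 0; 1 0 0 0 0; 1 0 0 0 0; 1 0 0 0 0; 1 0 0 0 0")

```text
clock: 38.5
position: [0.5462, -0.153, 0.1886]
ee_rot: [0.706, 0.708, -0.002, -0.008]
ft_force: [-0.5, 0.7, -2.0]
grip_width: 0.689
grasp_force: 43.8
```

```bash
python3 -c "
from h import *
rep('w16',.19)"
```

```text
38.55 [ 0.5462 -0.1532  0.1886] [ 0.7064  0.7078 -0.002  -0.0081] 0.6866826550402909 [-0.6659  0.429   1.0952  1.7285 -0.4029  1.2501  0.5318]
25041.0 (228, 260, 182, 179) [ 0.5465 -0.1522  0.19  ]
2835.5 (44, 240, 112, 76) [ 0.4782 -0.1277  0.19  ]
6850.0 (72, 37, 120, 87) [ 0.4956 -0.07    0.19  ]
```

Request:
arm_command(series="1 -0.09 0.013 0 0; 1 -0.09 0.013 0 0; 1 -0.09 0.012 0 0; 1 0 0 0 0; 1 0 0 0.08 0; 1 0 0 0.08 0; 1 0 0 0.06 0; 1 0 0 0 0; 1 0 0 0 0; 1 0 0 0 0")

```text
clock: 39.8
position: [0.5607, -0.2616, 0.1006]
ee_rot: [0.707, 0.707, -0.002, -0.007]
ft_force: [0.0, 0.0, -1.3]
grip_width: 0.687
grasp_force: 43.8
```

```bash
python3 -c "
from h import *
rep('w17',.105)"
```

```text
39.85 [ 0.5606 -0.2616  0.1004] [ 0.7068  0.7074 -0.0019 -0.0073] 0.6947177562378286 [-0.3333  0.6363  0.958   1.6707 -0.5613  1.1516  0.7788]
25159.0 (229, 260, 180, 187) [ 0.561  -0.2604  0.105 ]
```

Request:
arm_command(series="1 0 0.001 0.018 0; 1 0 0 0.016 0; 1 0 0 0 0; 1 0 0 0 0; 0.05 0 0 0 0; 0 0 0 0 0; 0 0 0 0 0; 0 0 0 -0.05 0; 0 0 0 -0.12 0; 0 0 0 -0.14 0")

```text
clock: 41.1
position: [0.5616, -0.2625, 0.2119]
ee_rot: [0.707, 0.707, -0.003, -0.008]
ft_force: [0.8, -0.1, 0.4]
grip_width: 0.997
grasp_force: 0.0
```

Request:
arm_command(series="0 0.01 -0.09 0 0; 0 0.01 -0.09 0 0; 0 0.01 -0.09 0 0; 0 0.01 -0.09 0 0; 0 0.01 -0.06 0 0; 0 0 0 0 0; 0 0 0 0 0; 0 0 0 0 0; 0 0 0 0 0; 0 0 0 0 0")

```text
clock: 42.35
position: [0.3961, -0.2429, 0.2125]
ee_rot: [0.707, 0.707, -0.004, -0.009]
ft_force: [1.2, 0.4, 0.8]
grip_width: 0.998
grasp_force: 0.0
```

```bash
python3 - <<'E'
from h import *
c,o=rep('w18',.09)
T=np.load('pics/t2.npz');s=shot('top','t3')
vis=np.hstack([cv2.resize(c['pixels'][:,:,::-1],(400,300)),cv2.resize(s['pixels'][170:275,300:440,::-1],(400,300),interpolation=3)])
cv2.imwrite('pics/v2.png',vis)
E
```

```text
42.4 [ 0.396  -0.2429  0.2125] [ 0.7072  0.707  -0.0034 -0.0087] 1.0034789882676156 [-0.8306 -0.1062  1.255   1.95    0.1067  1.2452  0.3863]
4025.0 (513, 341, 92, 72) [ 0.5531 -0.3365  0.09  ]
8228.0 (526, 224, 113, 97) [ 0.5552 -0.2624  0.09  ]
1938.0 (279, 116, 79, 57) [ 0.3939 -0.186   0.09  ]
```

View pics/v2.png

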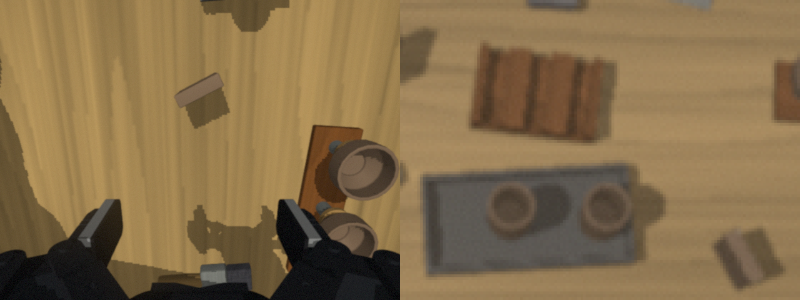

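The bowls stand on their stands and the beakers in the tray. The tile's top is at (200,88) in the half-size wrist view, turned about 27 degrees.

```bash
python3 - <<'E'
from h import *
np.set_printoptions(precision=4,suppress=True)
c=np.load('pics/w18.npz')
m=clay(c);m[:100]=0;m[180:]=0;m[:,:260]=0;m[:,380:]=0
v=cv2.cvtColor(c['pixels'],cv2.COLOR_RGB2HSV)[...,2]
print(np.percentile(v[m>0],[5,25,50,75,95]))
for t in(0,100,115,125):
    mm=cv2.morphologyEx(((m>0)&(v>t)).astype(np.uint8),3,np.ones((3,3)))
    k=max(cv2.findContours(mm,0,1)[0],key=cv2.contourArea);r=cv2.minAreaRect(k);b=cv2.boxPoints(r)
    P=np.array([onz(c,*map(float,p),.065)[:2] for p in b]);print(t,r,P.tolist(),P.mean(0),np.linalg.norm(P[1]-P[0]),np.linalg.norm(P[2]-P[1]),[np.degrees(np.arctan2(*(P[i+1]-P[i])[::-1])) for i in(0,1)])
R=np.load('pics/wR.npz')
for z in(.055,.065,.075):
  print(z,onz(R,444+7,160,z), onz(c,*r[0],z))
E
```

```text
[ 94. 123. 126. 128. 130.]
0 ((317.5281982421875, 143.8535919189453), (26.500974655151367, 80.7138671875), 62.241458892822266) [[0.3665826149661591, -0.19185157074998485], [0.4108562771057772, -0.16932759922944146], [0.4187408682427552, -0.18321931738061215], [0.37400286058425447, -0.20649807766585884]] [ 0.3925 -0.1877] 0.049673800461725315 0.015973309318637663 [np.float64(26.964455081598206), np.float64(-60.42184170161526)]
100 ((317.394775390625, 143.60614013671875), (25.98714828491211, 80.70719909667969), 62.281494140625) [[0.3665735915155804, -0.19182031077567], [0.4108589933555372, -0.16932887369174138], [0.4185787081429561, -0.18295234088529685], [0.3738370239132449, -0.206182879892789]] [ 0.3925 -0.1876] 0.04966952343466536 0.01565863515038831 [np.float64(26.924864693378158), np.float64(-60.462013463455456)]
115 ((317.8000183105469, 144.60003662109375), (23.25510597229004, 80.4984359741211), 63.43495178222656) [[0.3671589728601918, -0.19263668905915515], [0.411820702529325, -0.17100422168742935], [0.4184899646392934, -0.1833498924323113], [0.37339380945108186, -0.2056268164170528]] [ 0.3927 -0.1882] 0.04962493064607262 0.014031915166237795 [np.float64(25.84380780397826), np.float64(-61.621612572737796)]
125 ((317.90814208984375, 144.79888916015625), (21.476289749145508, 80.51009368896484), 63.76805877685547) [[0.3674293738815807, -0.19310475106951555], [0.41224365448498335, -0.17169208000636615], [0.41833821862011283, -0.1831322709510556], [0.3731155875686346, -0.2051358305950849]] [ 0.3928 -0.1883] 0.04966711415070485 0.012962317726709265 [np.float64(25.538895455789813), np.float64(-61.95431119526442)]
0.055 [ 0.3914 -0.1844  0.055 ] [ 0.3929 -0.1888  0.055 ]
0.065 [ 0.3902 -0.1875  0.065 ] [ 0.3931 -0.1881  0.065 ]
0.075 [ 0.389  -0.1906  0.075 ] [ 0.3933 -0.1873  0.075 ]
```

Request:
arm_command(series="0 0.07 -0.004 0 0; 0 0.067 -0.0035 0 0; 0 0 0 0 0.0508; 0 0 0 0 0.0508; 0 0 0 0 0.0508; 0 0 0 0 0.0508; 0 0 0 0 0.0508; 0 0 0 0 0.0508; 0 0 0 0 0.0508; 0 0 0 0 0")

```text
clock: 43.7
position: [0.3931, -0.1879, 0.213]
ee_rot: [0.974, 0.225, -0.007, -0.006]
ft_force: [-0.3, 0.5, 0.1]
grip_width: 0.999
grasp_force: 0.0
```

```bash
python3 - <<'E'
from h import *
c,o=rep('w19',.065)
E
```

```text
43.75 [ 0.393  -0.188   0.2131] [ 0.974   0.2265 -0.0068 -0.0061] 0.997518631064049 [-0.6079 -0.1549  0.8977  2.0062  0.1232  1.2527 -0.8707]
1669.0 (311, 174, 22, 88) [ 0.3983 -0.1859  0.065 ]
5221.5 (122, 32, 95, 81) [ 0.4385 -0.0653  0.065 ]
8767.5 (523, 0, 117, 87) [ 0.5573 -0.274   0.065 ]
1027.0 (0, 0, 85, 51) [0.4302 0.0097 0.065 ]
```

Request:
arm_command(series="0 0.004 0 0.1 0; 0 0 0 0.12 0; 0 0 0 0.12 0; 0 0 0 0.075 0; 0 0 0 0 0; 1 0 0 0 0; 1 0 0 0 0; 1 0 0 0 0; 1 0 0 0 0; 1 0 0 0 0")

```text
clock: 45.0
position: [0.3923, -0.1856, 0.0476]
ee_rot: [0.974, 0.225, -0.006, -0.006]
ft_force: [-2.2, 0.8, 7.3]
grip_width: 0.157
grasp_force: 40.4
```

Request:
arm_command(series="1 0 0 0 0; 1 0 0 0 0; 1 0 0 0 0; 1 0 0 -0.1 0; 1 0 0 -0.12 0; 1 0 0 -0.12 0; 1 0 0 -0.08 0; 1 0 0 0 0; 1 0 0 0 0; 1 0 0 0 0")

```text
clock: 46.25
position: [0.3939, -0.187, 0.214]
ee_rot: [0.974, 0.225, -0.008, -0.006]
ft_force: [0.4, -0.6, 0.7]
grip_width: 0.161
grasp_force: 39.5
```

```bash
python3 - <<'E'
from h import *
c,o=rep('w20',.22)
E
```

```text
46.3 [ 0.394  -0.1871  0.2142] [ 0.9743  0.2248 -0.0077 -0.0062] 0.1578875490835648 [-0.7277 -0.1901  0.9951  2.0052  0.1631  1.2643 -0.9109]
9224.0 (293, 239, 51, 214) [ 0.3993 -0.1853  0.22  ]
5597.0 (123, 35, 100, 80) [ 0.4542 -0.1172  0.22  ]
8969.5 (523, 0, 117, 89) [ 0.5051 -0.2061  0.22  ]
2259.0 (0, 0, 110, 55) [ 0.4517 -0.0869  0.22  ]
```

Request:
arm_command(series="1 0 0 0 0.0468; 1 0 0 0 0.0468; 1 0 0 0 0.0468; 1 0 0 0 0.0466; 1 0.0548 -0.086 0 0; 1 0.0548 -0.086 0 0; 1 0.0548 -0.086 0 0; 1 0.0548 -0.086 0 0; 1 0.0548 -0.086 0 0; 1 0.0548 -0.086 0 0")

```text
clock: 47.55
position: [0.5529, 0.0009, 0.2131]
ee_rot: [0.998, -0.067, -0.009, -0.003]
ft_force: [0.2, -1.1, 0.1]
grip_width: 0.158
grasp_force: 39.4
```

Request:
arm_command(series="1 0 0 0 0; 1 0 0 0 0; 1 0 0 0 0; 1 0 0 0 0; 1 0 0 0 0; 1 0 0 0 0; 1 0 0 0 0; 1 0 0 0 0; 1 0 0 0 0; 1 0 0 0 0")

```text
clock: 48.8
position: [0.5524, -0.0001, 0.2143]
ee_rot: [0.998, -0.067, -0.008, -0.004]
ft_force: [0.6, -0.4, -1.1]
grip_width: 0.163
grasp_force: 39.4
```

```bash
python3 - <<'E'
from h import *
c,o=rep('w21',.22)
E
```

```text
48.85 [ 0.5524 -0.0001  0.2143] [ 0.9977 -0.0667 -0.0082 -0.0039] 0.15857857509926218 [-0.7687  0.2548  0.8131  1.7285 -0.2025  1.2585 -1.6102]
3290.5 (386, 303, 72, 73) [ 0.5564 -0.0339  0.22  ]
9260.0 (294, 239, 50, 214) [ 0.5582 -0.0018  0.22  ]
4453.0 (75, 144, 64, 86) [0.616  0.0497 0.22  ]
```

View pics/w21.png

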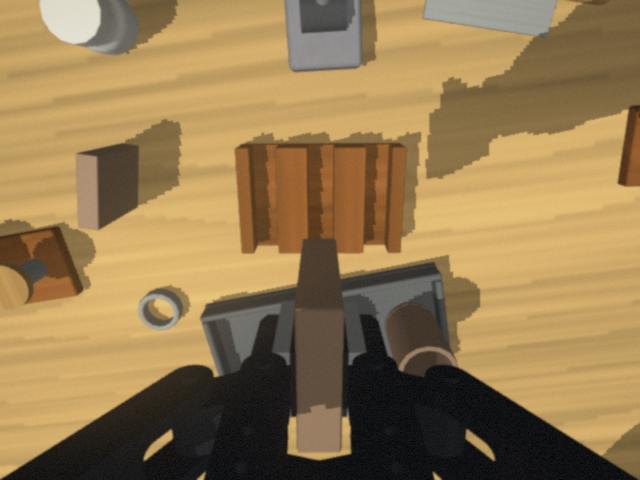

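The rack lies square in the picture. Its top runs from (236,147) to (401,252), with open slots at columns ~266, 321 and 377. The held tile is at (320,345) and the second tile at (105,185).

```bash
python3 - <<'E'
from h import *
np.set_printoptions(precision=4,suppress=True)
c=np.load('pics/w21.npz');p=c['pixels'].astype(int)
v=p[190:210].mean(axis=(0,2));print([(i,int(v[i])) for i in range(228,414,2)])
for q in[(236,147),(406,144),(243,252),(401,252),(253,200),(278,200),(307,200),(335,200),(364,200),(388,200),(238,200),(404,200)]: print(q,onz(c,*q,.03)[:2])
# left tile
hsv=cv2.cvtColor(c['pixels'],cv2.COLOR_RGB2HSV);m=clay(c);m[:,150:]=0
mm=((m>0)&(hsv[...,2]>85)).astype(np.uint8);print(np.percentile(hsv[...,2][m>0],[5,25,50,75,95]))
for q in [(78,152),(100,150),(98,228),(80,222),(138,145),(138,205)]: print(q,onz(c,*q,.065)[:2],onz(c,*q,0)[:2])
E
```

```text
[(228, 168), (230, 168), (232, 168), (234, 168), (236, 165), (238, 122), (240, 97), (242, 96), (244, 96), (246, 98), (248, 98), (250, 87), (252, 60), (254, 58), (256, 68), (258, 69), (260, 70), (262, 69), (264, 69), (266, 69), (268, 80), (270, 98), (272, 102), (274, 102), (276, 93), (278, 93), (280, 94), (282, 97), (284, 98), (286, 99), (288, 100), (290, 102), (292, 103), (294, 102), (296, 100), (298, 100), (300, 101), (302, 101), (304, 103), (306, 96), (308, 64), (310, 64), (312, 65), (314, 64), (316, 64), (318, 64), (320, 70), (322, 90), (324, 98), (326, 98), (328, 98), (330, 97), (332, 87), (334, 85), (336, 93), (338, 93), (340, 95), (342, 96), (344, 99), (346, 99), (348, 102), (350, 102), (352, 101), (354, 100), (356, 99), (358, 101), (360, 102), (362, 104), (364, 82), (366, 64), (368, 64), (370, 65), (372, 65), (374, 72), (376, 89), (378, 97), (380, 96), (382, 96), (384, 96), (386, 78), (388, 63), (390, 78), (392, 91), (394, 93), (396, 94), (398, 94), (400, 95), (402, 94), (404, 101), (406, 107), (408, 106), (410, 107), (412, 107)]
(236, 147) [0.6069 0.0522]
(406, 144) [ 0.593  -0.0668]
(243, 252) [0.5286 0.0623]
(401, 252) [ 0.5127 -0.0574]
(253, 200) [0.5676 0.0473]
(278, 200) [0.5652 0.0291]
(307, 200) [0.5624 0.008 ]
(335, 200) [ 0.5597 -0.0124]
(364, 200) [ 0.5568 -0.0335]
(388, 200) [ 0.5545 -0.0509]
(238, 200) [0.5691 0.0583]
(404, 200) [ 0.553  -0.0626]
[ 72.  77.  81. 172. 177.]
(78, 152) [0.6199 0.1443] [0.6172 0.1818]
(100, 150) [0.6192 0.1301] [0.6164 0.1643]
(98, 228) [0.5698 0.1466] [0.555  0.1848]
(80, 222) [0.5754 0.1573] [0.562 0.198]
(138, 145) [0.619  0.1055] [0.6161 0.1338]
(138, 205) [0.5815 0.1159] [0.5696 0.1466]
```

```bash
python3 - <<'E'
from h import *
from scipy.spatial.transform import Rotation as Ro
np.set_printoptions(precision=4,suppress=True)
c=np.load('pics/w21.npz');R=Ro.from_quat([0.9977,-0.0667,-0.0082,-0.0039]).as_matrix();t=np.array([.5524,-.0001,.2143]);print(R)
for x in(.025,-.025):
  for y in(-.007,.007):
    for z in(.0476,-.0174): print((x,y,z),proj(c,t+R@[x,y,z]))
p=c['pixels'].astype(int).mean(2)
for r in(245,260,445,430): print(r,[int(a) for a in p[r,284:360:2]])
E
```

```text
[[ 0.991  -0.1332 -0.0158]
 [-0.133  -0.9911  0.0089]
 [-0.0169 -0.0067 -0.9998]]
(0.025, -0.007, 0.0476) (np.float64(300.3825932522176), np.float64(237.7169589787003))
(0.025, -0.007, -0.0174) (np.float64(290.3857231449686), np.float64(307.5210284753083))
(0.025, 0.007, 0.0476) (np.float64(333.7554787073827), np.float64(237.70712066314766))
(0.025, 0.007, -0.0174) (np.float64(341.4674014982114), np.float64(307.5160701771813))
(-0.025, -0.007, 0.0476) (np.float64(301.88537577578455), np.float64(342.7380667226119))
(-0.025, -0.007, -0.0174) (np.float64(293.74081811573075), np.float64(453.87167886647876))
(-0.025, 0.007, 0.0476) (np.float64(332.654347397221), np.float64(342.73814971117764))
(-0.025, 0.007, -0.0174) (np.float64(338.9644780159146), np.float64(453.88603805975634))
245 [100, 103, 103, 104, 106, 106, 104, 102, 99, 78, 62, 56, 61, 60, 64, 60, 61, 60, 60, 57, 60, 64, 58, 56, 60, 59, 76, 96, 96, 97, 102, 104, 106, 100, 102, 101, 99, 101]
260 [175, 175, 174, 175, 175, 174, 174, 172, 104, 66, 60, 61, 62, 56, 65, 62, 62, 62, 61, 57, 60, 62, 59, 60, 60, 59, 61, 138, 167, 166, 168, 166, 166, 169, 169, 167, 168, 167]
445 [20, 33, 123, 148, 151, 149, 126, 119, 124, 123, 126, 126, 125, 124, 125, 126, 125, 122, 125, 125, 125, 125, 126, 123, 123, 125, 127, 123, 100, 132, 143, 146, 143, 95, 24, 21, 6, 16]
430 [26, 22, 128, 158, 158, 157, 128, 122, 127, 127, 126, 128, 127, 126, 127, 126, 128, 124, 124, 128, 125, 127, 126, 125, 127, 125, 126, 124, 104, 144, 163, 165, 165, 105, 21, 13, 12, 17]
```

Request:
arm_command(series="1 0.01 0.052 0 0; 1 0.01 0.051 0 0; 1 0 0 0 0; 1 0 0 0.1 0; 1 0 0 0.1 0; 1 0 0 0.1 0; 1 0 0 0 0; 1 0 0 0 0; 1 0 0 0 0; 1 0 0 0 0")

```text
clock: 50.1
position: [0.5536, -0.0408, 0.095]
ee_rot: [0.998, -0.067, -0.007, -0.004]
ft_force: [0.5, 0.3, -2.4]
grip_width: 0.16
grasp_force: 39.4
```

```bash
python3 - <<'E'
from h import *
c,o=rep('w22',.22)
cv2.imwrite('pics/w22c.png',cv2.resize(c['pixels'][100:340,160:480,::-1],None,fx=2,fy=2,interpolation=3))
E
```

```text
50.15 [ 0.5535 -0.0408  0.0948] [ 0.9977 -0.0667 -0.0075 -0.0042] 0.16038447113582177 [-0.637   0.4133  0.7692  1.8428 -0.3403  1.0357 -1.4328]
9189.5 (294, 239, 51, 213) [ 0.634  -0.0534  0.22  ]
```

View pics/w22c.png

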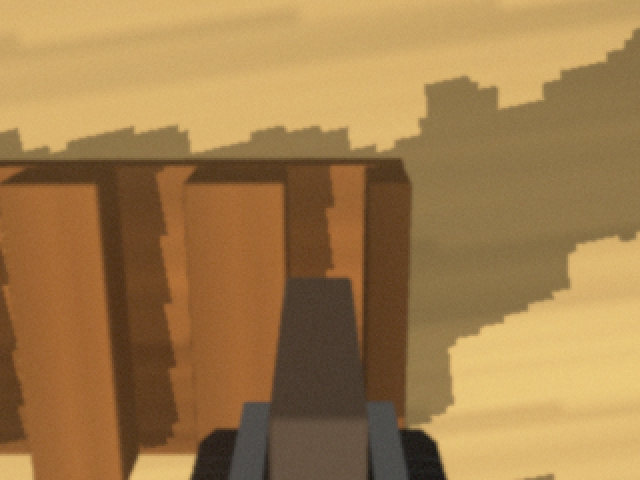

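The held tile's lower edge spans columns 288–350 and the slot spans 287–365, so I need to shift about 1.7 mm along tool +y.

Request:
arm_command(series="1 0.003 0.0043 0 0; 1 0 0 0 0; 1 0 0 0.03 0; 1 0 0 0.03 0; 1 0 0 0.02 0; 1 0 0 0.01 0; 1 0 0 0 0; 1 0 0 0 0; 1 0 0 0 0; 1 0 0 0 0")

```text
clock: 51.4
position: [0.5534, -0.0424, 0.0579]
ee_rot: [0.998, -0.067, -0.008, -0.004]
ft_force: [0.1, -0.1, -0.6]
grip_width: 0.156
grasp_force: 39.5
```

Request:
arm_command(series="0.65 0 0 0 0; 0.65 0 0 0 0; 0.65 0 0 0 0; 0.65 0 0 0 0; 0.65 0 0 -0.05 0; 0.65 0 0 -0.1 0; 0.65 0 0 -0.12 0; 0 0 0 -0.1 0; 0 0 -0.06 0 0; 0 0 -0.06 0 0")

```text
clock: 52.65
position: [0.5625, 0.004, 0.2083]
ee_rot: [0.998, -0.067, -0.007, -0.004]
ft_force: [-0.6, 0.4, -0.1]
grip_width: 0.963
grasp_force: 0.0
```

Request:
arm_command(series="0 0 -0.08 0 0; 0 0 -0.08 0 0; 0 0 -0.08 0 0; 0 0 0 0 0; 0 0 0 0 0; 0 0 0 0 0; 0 0 0 0 0; 0 0 0 0 0; 0 0 0 0 0; 0 0 0 0 0")

```text
clock: 53.9
position: [0.5749, 0.0989, 0.2068]
ee_rot: [0.998, -0.067, -0.008, -0.004]
ft_force: [0.5, -0.1, 0.9]
grip_width: 1.0
grasp_force: 0.0
```

```bash
python3 - <<'E'
from h import *
c,o=rep('w23',.065)
E
```

```text
53.95 [0.5749 0.0989 0.2068] [ 0.9977 -0.0668 -0.0082 -0.0039] 1.002313734996602 [-0.8631  0.3374  0.7686  1.6571 -0.2554  1.2621 -1.7452]
3330.5 (402, 328, 63, 100) [0.4507 0.0315 0.065 ]
5062.5 (504, 317, 100, 94) [ 0.4516 -0.0549  0.065 ]
3408.0 (0, 297, 58, 92) [0.5173 0.3158 0.065 ]
4309.0 (502, 181, 64, 97) [ 0.5558 -0.0381  0.065 ]
2498.0 (227, 156, 41, 91) [0.5984 0.1416 0.065 ]
```

View pics/w23.png

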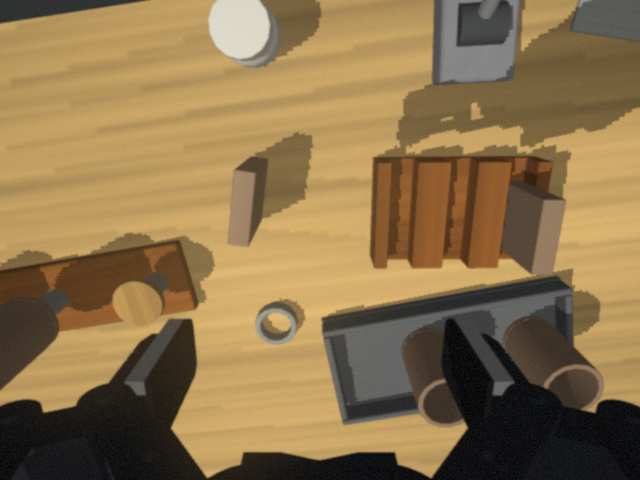

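The first tile stands in the rack's right slot at about (535,230). The second tile's bright top runs from (243,167) to (238,244).

```bash
python3 - <<'E'
from h import *
np.set_printoptions(precision=4,suppress=True)
c=np.load('pics/w23.npz')
m=clay(c);m[:,:200]=0;m[:,300:]=0
v=cv2.cvtColor(c['pixels'],cv2.COLOR_RGB2HSV)[...,2]
mm=cv2.morphologyEx(((m>0)&(v>105)).astype(np.uint8),3,np.ones((3,3)))
k=max(cv2.findContours(mm,0,1)[0],key=cv2.contourArea);r=cv2.minAreaRect(k);b=cv2.boxPoints(r)
P=np.array([onz(c,*map(float,p),.065)[:2] for p in b]);d=[P[1]-P[0],P[2]-P[1]]
print(r,P.mean(0),[(np.linalg.norm(e),np.degrees(np.arctan2(e[1],e[0]))) for e in d])
L=np.load('pics/wL.npz')
for z in(.055,.065,.075):print(z,onz(L,234,331,z)[:2],onz(c,*r[0],z)[:2])
for p in [(373,160),(552,160),(377,268),(391,215),(412,215),(448,215),(470,215)]: print(p,onz(c,*p,.03)[:2])
E
```

```text
((242.2103271484375, 207.28329467773438), (24.727458953857422, 77.17076110839844), 5.04245138168335) [0.5944 0.1459] [(np.float64(0.05086077641784028), np.float64(-16.370956884070072)), (np.float64(0.01523912904623164), np.float64(-102.67412669653675))]
0.055 [0.5791 0.1541] [0.5929 0.1479]
0.065 [0.5734 0.1563] [0.5951 0.1457]
0.075 [0.5678 0.1585] [0.5973 0.1434]
(373, 160) [0.6085 0.0569]
(552, 160) [ 0.5921 -0.0657]
(377, 268) [0.5276 0.0615]
(391, 215) [0.5675 0.0477]
(412, 215) [0.5655 0.0327]
(448, 215) [0.5621 0.007 ]
(470, 215) [ 0.56   -0.0088]
```

Request:
arm_command(series="0 0.0165 -0.062 0 0; 0 0.016 -0.062 0 0; 0 0 0 0 0.039; 0 0 0 0 0; 0 0 0 0.1 0; 0 0 0 0.12 0; 0 0 0 0.12 0; 0 0 0 0.058 0; 0 0 0 0 0; 1 0 0 0 0")

```text
clock: 55.2
position: [0.5927, 0.1476, 0.0491]
ee_rot: [0.992, -0.127, -0.008, -0.004]
ft_force: [-0.3, 0.1, -0.3]
grip_width: 0.816
grasp_force: 0.0
```

Request:
arm_command(series="1 0 0 0 0; 1 0 0 0 0; 1 0 0 0 0; 1 0 0 0 0; 1 0 0 0 0; 1 0 0 0 0; 1 0 0 -0.1 0; 1 0 0 -0.12 0; 1 0 0 -0.12 0; 1 0 0 -0.06 0")

```text
clock: 56.45
position: [0.5951, 0.1462, 0.2103]
ee_rot: [0.992, -0.128, -0.007, -0.004]
ft_force: [0.5, 0.4, -1.1]
grip_width: 0.16
grasp_force: 38.9
```

```bash
python3 - <<'E'
from h import *
c,o=rep('w24',.22)
E
```

```text
56.5 [0.596  0.1463 0.2125] [ 0.9918 -0.1278 -0.0061 -0.0048] 0.15782926337215875 [-0.9     0.4079  0.7724  1.5723 -0.3054  1.2912 -1.908 ]
8942.5 (0, 335, 149, 116) [0.606  0.2226 0.22  ]
5010.5 (477, 322, 93, 98) [0.5789 0.0844 0.22  ]
3291.0 (579, 299, 61, 90) [0.582  0.0585 0.22  ]
9253.5 (294, 232, 51, 213) [0.6056 0.1424 0.22  ]
4989.5 (572, 167, 68, 93) [0.6236 0.0575 0.22  ]
```

Request:
arm_command(series="1 0 0 0 -0.039; 1 -0.0133 0.0907 0 0; 1 -0.0133 0.0907 0 0; 1 -0.0133 0.0907 0 0; 1 0 0 0 0; 1 0 0 0.1 0; 1 0 0 0.1 0; 1 0 0 0.09 0; 1 0 0 0 0; 1 0 0 0 0")

```text
clock: 57.75
position: [0.5629, 0.0419, 0.0924]
ee_rot: [0.998, -0.067, -0.008, -0.004]
ft_force: [-0.1, -0.5, 0.5]
grip_width: 0.158
grasp_force: 39.0
```

```bash
python3 - <<'E'
from h import *
c,o=rep('w25',.22)
p=c['pixels'].astype(int).mean(2)
for r in(215,225,245,260): print(r,[(i,int(p[r,i])) for i in range(270,372,3)])
cv2.imwrite('pics/w25c.png',cv2.resize(c['pixels'][100:340,160:480,::-1],None,fx=2,fy=2,interpolation=3))
E
```

```text
57.8 [0.5632 0.0419 0.0928] [ 0.9977 -0.0666 -0.0072 -0.0042] 0.16120053697778255 [-0.7542  0.4307  0.7422  1.8192 -0.346   1.0369 -1.5782]
9328.5 (293, 233, 58, 222) [0.645  0.0291 0.22  ]
11665.5 (476, 215, 103, 165) [0.6447 0.0321 0.22  ]
215 [(270, 156), (273, 153), (276, 152), (279, 124), (282, 103), (285, 101), (288, 101), (291, 103), (294, 103), (297, 104), (300, 85), (303, 60), (306, 74), (309, 74), (312, 71), (315, 72), (318, 70), (321, 71), (324, 103), (327, 110), (330, 106), (333, 107), (336, 106), (339, 103), (342, 52), (345, 65), (348, 63), (351, 63), (354, 66), (357, 66), (360, 69), (363, 65), (366, 68), (369, 67)]
225 [(270, 166), (273, 167), (276, 167), (279, 143), (282, 101), (285, 98), (288, 101), (291, 99), (294, 101), (297, 101), (300, 90), (303, 62), (306, 73), (309, 71), (312, 67), (315, 72), (318, 70), (321, 70), (324, 79), (327, 103), (330, 103), (333, 104), (336, 102), (339, 101), (342, 49), (345, 60), (348, 65), (351, 64), (354, 64), (357, 61), (360, 66), (363, 64), (366, 70), (369, 64)]
245 [(270, 166), (273, 167), (276, 165), (279, 161), (282, 101), (285, 99), (288, 98), (291, 99), (294, 101), (297, 100), (300, 91), (303, 65), (306, 68), (309, 64), (312, 64), (315, 63), (318, 62), (321, 63), (324, 61), (327, 59), (330, 61), (333, 61), (336, 68), (339, 100), (342, 49), (345, 59), (348, 64), (351, 56), (354, 60), (357, 66), (360, 64), (363, 64), (366, 66), (369, 68)]
260 [(270, 178), (273, 178), (276, 175), (279, 175), (282, 104), (285, 100), (288, 99), (291, 101), (294, 100), (297, 96), (300, 68), (303, 64), (306, 65), (309, 62), (312, 64), (315, 63), (318, 64), (321, 63), (324, 63), (327, 58), (330, 62), (333, 62), (336, 57), (339, 75), (342, 51), (345, 60), (348, 61), (351, 63), (354, 61), (357, 64), (360, 63), (363, 63), (366, 69), (369, 66)]
```

View pics/w25c.png

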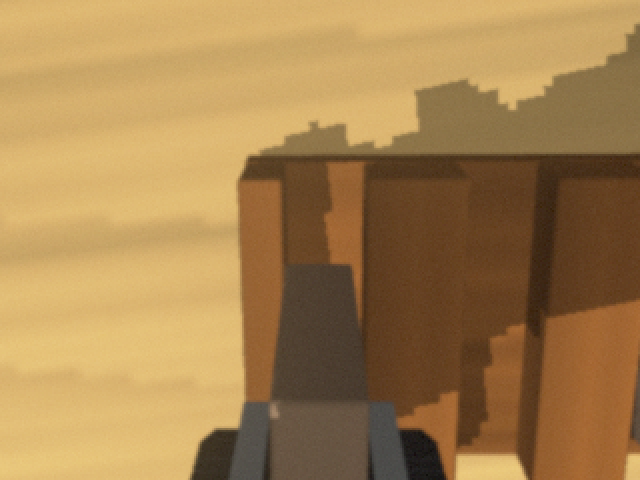

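The tile edge spans columns 303–336 and the slot 300–341, so it's almost centred. I shift 1 mm and lower it.

Request:
arm_command(series="1 0.005 0.0025 0 0; 1 0 0 0 0; 1 0 0 0.03 0; 1 0 0 0.03 0; 1 0 0 0.02 0; 1 0 0 0.006 0; 1 0 0 0 0; 1 0 0 0 0; 1 0 0 0 0; 1 0 0 0 0")

```text
clock: 59.05
position: [0.5632, 0.0407, 0.0579]
ee_rot: [0.998, -0.067, -0.009, -0.005]
ft_force: [-11.7, 0.1, 23.8]
grip_width: 0.163
grasp_force: 42.9
```

Request:
arm_command(series="1 0 0 -0.003 0; 1 0 0 0 0; 0.65 0 0 0 0; 0.65 0 0 0 0; 0.65 0 0 0 0; 0.65 0 0 -0.05 0; 0.65 0 0 -0.1 0; 0.65 0 0 -0.12 0; 0.65 0 0 -0.1 0; 0.65 0 0 0 0")

```text
clock: 60.3
position: [0.5677, 0.039, 0.2104]
ee_rot: [0.998, -0.067, -0.005, -0.005]
ft_force: [-0.6, 0.7, -0.7]
grip_width: 0.352
grasp_force: 0.0
```

```bash
python3 - <<'E'
from h import *
c,o=rep('w26',.075)
t=shot('top','t4');s=shot('side','s4')
a=cv2.resize(c['pixels'][:,:,::-1],(400,300));b=cv2.resize(s['pixels'][200:440,270:590,::-1],(400,300))
d=cv2.resize(t['pixels'][120:280,280:540,::-1],(487,300),interpolation=3);e=cv2.resize(s['pixels'][230:320,340:460,::-1],(313,300),interpolation=3)
cv2.imwrite('pics/v3.png',np.vstack([np.hstack([a,b]),np.hstack([d,e])]))
E
```

```text
60.35 [0.5667 0.0392 0.2082] [ 0.9977 -0.0669 -0.0066 -0.0047] 0.35324780488572366 [-0.8131  0.3012  0.809   1.699  -0.2392  1.2526 -1.6529]
2435.5 (334, 329, 45, 98) [0.4569 0.0276 0.075 ]
2784.5 (434, 317, 83, 69) [ 0.4679 -0.0565  0.075 ]
3189.5 (420, 183, 46, 93) [ 0.5594 -0.0381  0.075 ]
1842.5 (308, 180, 22, 93) [0.5716 0.039  0.075 ]
```

View pics/v3.png

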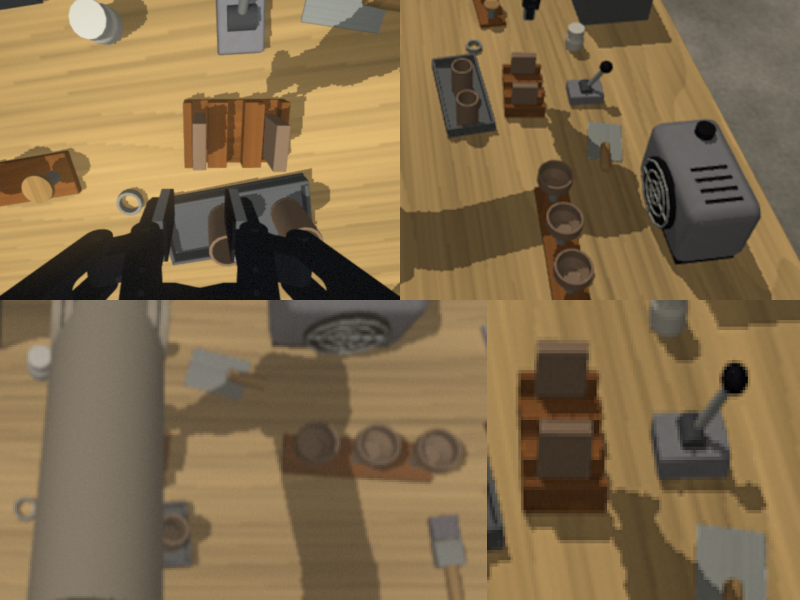

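Both tiles stand down in the rack, the three bowls sit on their stands, and the beakers are in the tray. The lever still leans to world +x (ball at (735,378) in the zoom), so it has to be pushed towards -x.

Request:
arm_command(series="1 0.0863 0.0137 0 0; 1 0.0863 0.0137 0 0; 1 0.0863 0.0137 0 0; 1 0.0863 0.0137 0 0; 1 0.0863 0.0137 0 0; 1 0.0863 0.0137 0 0; 1 0 0 0 0; 1 0 0 0 0; 1 0 0 0 0; 1 0 0 0 0")

```text
clock: 61.7
position: [0.7664, -0.0202, 0.2028]
ee_rot: [0.998, -0.067, -0.008, -0.004]
ft_force: [0.1, -0.5, 0.6]
grip_width: 0.001
grasp_force: 0.0
```

```bash
python3 - <<'E'
from h import *
c,o=rep('w27',.075)
t,s=np.load('pics/w26.npz'),np.load('pics/s4.npz')
print(two(np.load('pics/w21.npz'),(0,0),s,(0,0))[1])
for n,k in(('s',s['pixels']),('w',c['pixels'])):
    g=(k.max(2)<45).astype(np.uint8)
    if n=='s': g[:,:425]=0;g[:,450:]=0;g[:240]=0;g[:270]=g[:270];g[270:]=0
    nn,_,st,ce=cv2.connectedComponentsWithStats(g);print(n,[(st[i].tolist(),ce[i].round(1).tolist()) for i in range(1,nn) if 30<st[i][4]<4000])
print(proj(c,(.717,-.021,.079)),proj(s,(.717,-.021,.079)))
E
```

```text
61.75 [ 0.7665 -0.0202  0.2028] [ 0.9977 -0.0665 -0.008  -0.0042] 0.00035620781752604744 [-0.4025  0.7849  0.7233  1.0663 -0.4967  1.4657 -1.4824]
0.2985569182931212
s [([430, 249, 10, 9, 69], [434.4, 253.3])]
w [([590, 52, 50, 155, 3525], [615.0, 113.3]), ([622, 193, 18, 41, 309], [633.8, 215.7]), ([586, 365, 12, 56, 174], [590.7, 392.6])]
(np.float64(330.71285675521756), np.float64(309.23314470216144)) (np.float64(433.70661839035523), np.float64(254.20233906802682))
```

Request:
arm_command(series="1 0 0 0.1 0; 1 0 0 0.1 0; 1 0 0 0.1 0; 1 0 0 0.02 0; 1 0 0 0 0; 1 -0.04 0.0055 0 0; 1 -0.04 0.0055 0 0; 1 -0.04 0.0055 0 0; 1 -0.04 0.0055 0 0; 1 0 0 0 0")

```text
clock: 63.0
position: [0.7009, -0.0199, 0.078]
ee_rot: [0.998, -0.067, -0.007, -0.004]
ft_force: [0.5, 0.2, 0.4]
grip_width: -0.0
grasp_force: 0.0
```

Request:
arm_command(series="1 -0.03 0.004 0 0; 1 -0.03 0.004 0 0; 1 -0.02 0.0025 0 0; 1 0 0 0 0; 1 0 0 0 0; 1 0 0 0 0; 1 0 0 0 0; 1 0 0 0 0; 1 0 0 0 0; 1 0 0 0 0")

```text
clock: 64.25
position: [0.6759, -0.0207, 0.0814]
ee_rot: [0.998, -0.067, 0.001, -0.004]
ft_force: [21.4, -3.1, 4.6]
grip_width: -0.004
grasp_force: 11.0
```

```bash
python3 - <<'E'
from h import *
s=shot('side','s5')
g=(s['pixels'].max(2)<45).astype(np.uint8)
cv2.imwrite('pics/s5c.png',cv2.resize(s['pixels'][210:330,330:490,::-1],None,fx=4,fy=4,interpolation=3))
for x in(.64,.65,.66): print(proj(s,(x,-.021,.08)))
E
```

```text
(np.float64(403.4461417934315), np.float64(256.6637113984134))
(np.float64(407.401010563215), np.float64(256.30581542057365))
(np.float64(411.3507377402661), np.float64(255.9483847313353))
```

View pics/s5c.png

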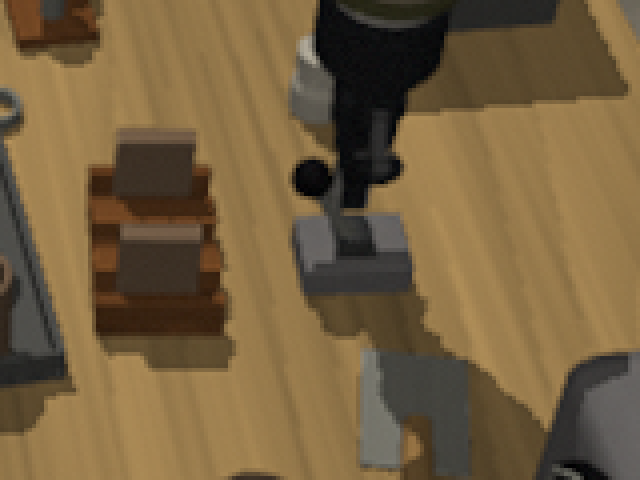

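Request:
arm_command(series="1 0.03 -0.004 0 0; 1 0.06 -0.008 0 0; 1 0 0 0 0; 1 0 0 -0.1 0; 1 0 0 -0.12 0; 1 0 0 -0.12 0; 1 0 0 -0.05 0; 1 0 0 0 0; 1 0 0 0 0; 1 0 0 0 0")

```text
clock: 65.55
position: [0.7061, -0.021, 0.2296]
ee_rot: [0.998, -0.067, -0.009, -0.004]
ft_force: [0.1, -0.3, -0.0]
grip_width: 0.002
grasp_force: 0.0
```

```bash
python3 - <<'E'
from h import *
c,o=rep('w28',.075);s=shot('side','s6')
g=(s['pixels'].max(2)<45).astype(np.uint8);g[:,:395]=0;g[:,450:]=0;g[:244]=0;g[268:]=0
nn,_,st,ce=cv2.connectedComponentsWithStats(g);print([(st[i].tolist(),ce[i].round(1).tolist()) for i in range(1,nn)])
# on-table check vs. pre-push side view: bowls, tray, rack
s4=np.load('pics/s4.npz')['pixels']
for n,(x,y,w,h) in dict(bowls=(380,320,60,130),rack=(345,235,45,60),tray=(290,235,60,80)).items(): print(n,np.abs(s4[y:y+h,x:x+w].astype(int)-s['pixels'][y:y+h,x:x+w]).mean())
E
```

```text
65.6 [ 0.7062 -0.021   0.2298] [ 0.9977 -0.0668 -0.0092 -0.0038] 0.004333561207265989 [-0.5001  0.6356  0.7684  1.252  -0.4353  1.4365 -1.4725]
203.5 (261, 333, 16, 33) [0.6127 0.0297 0.075 ]
[([404, 250, 9, 10, 70], [408.0, 254.2]), ([421, 266, 1, 2, 2], [421.0, 266.5])]
bowls 9.601880341880342
rack 1.4182716049382715
tray 0.9854166666666667
```

```bash
python3 - <<'E'
from h import *
np.set_printoptions(precision=3,suppress=True)
s4=np.load('pics/s4.npz');s6=np.load('pics/s6.npz')
for n,s in(('s4',s4),('s6',s6)):
    for k,a in blobs(s,60):
        x,y,w,h=cv2.boundingRect(k)
        if 280<x<450 and y>225: print(n,a,(x,y,w,h),onz(s,x+w/2,y+14,.09))
t=np.load('pics/t3.npz')
for p in((511,210),(607,210)): print(onz(t,300+(p[0]-400)/2.857,170+p[1]/2.857,.076))
E
```

```text
s4 784.0 (393, 399, 32, 34) [ 0.55  -0.435  0.09 ]
s4 668.5 (387, 362, 30, 30) [ 0.556 -0.356  0.09 ]
s4 569.0 (380, 328, 29, 28) [ 0.559 -0.274  0.09 ]
s4 305.5 (359, 266, 22, 17) [ 0.541 -0.096  0.09 ]
s4 689.0 (312, 246, 21, 54) [ 0.439 -0.017  0.09 ]
s4 293.0 (359, 242, 20, 17) [ 0.553 -0.018  0.09 ]
s6 792.5 (393, 399, 32, 34) [ 0.55  -0.435  0.09 ]
s6 664.5 (387, 362, 30, 31) [ 0.556 -0.356  0.09 ]
s6 558.0 (380, 328, 28, 28) [ 0.558 -0.274  0.09 ]
s6 302.0 (359, 266, 22, 17) [ 0.541 -0.096  0.09 ]
s6 673.0 (312, 246, 21, 54) [ 0.439 -0.017  0.09 ]
s6 289.5 (359, 242, 20, 17) [ 0.553 -0.018  0.09 ]
[0.429 0.026 0.076]
[ 0.43  -0.062  0.076]
```

Nothing has shifted, the beakers are where I put them, the lever is on, and the arm is clear.

```bash
python3 -c "
from workcell import manip
print(manip.hand_in())"
```

```text
the job is handed in; nothing more can be done
None
```

I handed the job in at about 66 s: the dryer-side beakers are in the tray, all three bowls are on the right plank's stands, both tiles are in the rack and the lever is on; no verdict came back, and I viewed 16 pictures, two over the limit of 14.

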